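Set up and load the memory stick tester

ROBOT

A 7-joint arm with a two-finger parallel gripper is mounted at the origin on the work surface; the furniture and walls round the work are solid. World frame = base frame: x ahead of the robot, y to its left, z up, the work surface at z = 0. Lengths are in m, angles in rad, forces in N, time in s.
With the tool pointing down it reaches from about 0.425 to 0.875 m from the base axis. Payload 8.4 kg.
Tool frame: the origin (TCP) lies on the centre line of the jaws, within the pads' length; the fingertips stand 11 mm ahead of it and the grasp point (between the pads) lies 8 mm behind it; z points along the fingers, y is the direction in which the jaws open and shut (so a half turn about z gives the same grasp; the last joint's range is limited). The gripper opens to 85 mm and grips with 20 to 120 N. Pads are 22 mm wide; open, the fingers measure 114 mm over their backs; the gripper's body (76 mm by 85 mm) begins 54 mm behind the grasp point. The pads swing forward as they close: fully open they stand 13 mm farther back than shut.
Start: joints at [-0.806, 0.333, 0.04, 1.465, -0.013, 1.343, -0.059], TCP at [0.494, 0.422, 0.217] pointing down, gripper open.
Joint ranges: [-2.58, 2.58], [-0.38, 2.09], [-1.3, 1.39], [0.25, 2.4], [-1.5, 4.64], [0.08, 2.09], [-2.65, 2.65]. Speed limits (rad/s): [2.22, 2.22, 2.79, 2.79, 3.14, 3.14, 3.14].

INTERFACE

Orientations are given as a rotation vector (axis times angle).
In Python, from station import ctrl gives the robot as it stands.
- The arm moves only by the shell command python3 -m pendant 'ROWS'. ROWS is JSON, one flat list of numbers, 7 for each row, row after row: the turn, a rotation vector about the tool's x, y, z in rad, then the shift along the tool's x, y, z in m, then the opening, from 0 (shut) to 1 (fully open). A call has 1 to 8 rows; each row is the pose to reach, as a shift and turn from the pose commanded when the call began, along the tool's axes at that moment; what a row does not reach only later rows make up. A row lasts 1/8 s, in which the tool goes at most 62.5 mm and 10.7 degrees, less where a joint would pass 70% of its speed; a pose out of reach is approached as far as the arm can. A call with a gripper value outside its range is refused whole. The fingers move at their own pace and stop on an object; the grip force is fixed at half the most. Time passes only in rows, so rows that repeat a pose let the fingers close. It gives the time, the measured TCP pose, the force and the opening at its end, in the units of the state.
- ctrl.read_state(): the state, without advancing time (a new reading comes with each control period).
- ctrl.camera(name): name is "side" or "top" or "wrist"; returns a dict with "pixels" (400x640x3 uint8, red, green, blue), "fx", "fy", "cx", "cy" (pixels), "world_to_cam" (4x4, takes a point from world to camera coordinates); the wrist camera has in their place "mount" (4x4, takes a point from camera to tool coordinates, whose origin is the TCP and whose axes are the flange's). Camera axes: x right, y down, z forward; pixel columns grow to the right and rows downward; lengths in m; the calibration is good to about 2 mm. A picture is of the moment at which its call begins: read the wrist's pose just before it. There is no depth.
- ctrl.close_job(): hands the job in, once; it reports no verdict.
The state is a dict: "t": time; "joints": joint angles; "qvel": joint speeds; "joint_efforts": joint torques, N m; "tool_pos": TCP position; "tcp_rot": TCP orientation; "contact_force": force on the tool from outside, world axes, zero at the start; "ft_torque": the same for the moment, N m; "opening": opening from 0.0 (shut) to 1.0 (fully open).
Only numpy, scipy, OpenCV 4.12 (cv2) and the standard library are available. Lean on these libraries where they do the work, as an engineer would, in place of code of your own. Each camera call takes 0.05 s, during which the arm holds its last target.

TASK

Prepare the memory stick tester: pinch the two red tabs of the selector knob and turn it from run (its white pointer at the orange dot) to load (blue dot). Then unscrew the brass lock ring of the height stop as far as it goes, only then turn the black adjuster on top of it until its white line stands at the blue line, screw the ring fully tight again without losing that setting, and lay every yellow memory stick from the grey mat flat in a bay of its own, lengthwise and the same way up. With all sticks loaded, pinch the tabs again, turn the selector back to run until its tabs snap out, and leave everything else where it stands.

Things in the scene. Friction and masses are not known exactly. Their poses are not given: they have to be found in the camera images.
- control_box: grey control box, 120 x 120 mm and 32 mm high, fixed to the table; origin under its centre, z up. The selector knob stands on the middle of its top. An orange dot (run) lies on its top 43 mm from the knob's axis towards the box's -y, a blue dot (load) 1.2 rad further counterclockwise seen from above
- selector (a joint): angle of the selector knob, which turns about the vertical: 0 = run, grows counterclockwise seen from above, 1.2 = load; those are its end stops. It is locked at both ends (0.08 rad of play) while its tabs are out: each tab must be pushed in at least 4 mm to turn it. Between the ends the tabs can be let go; they snap out again at either end. Turning takes about 0.05 N m
- selector_grip (a point): point on the knob's axis at the tabs' middle height, 57 mm above the table; it turns with the knob. The knob has a 24 mm thick hub, 69 mm high above the table, and on its x axis on both sides a red tab: a plate 26 mm wide (y), from 44 to 69 mm high; the two outer faces are 54 mm apart (38 mm with both pushed in). Pinch both tabs along this x axis, centred to 1.5 mm. A disc of 22 mm radius lies below the tabs, its top 42 mm above the table. The white pointer is at its -y
- tab_a (a joint): travel of the red tab at the knob's +x: 0 = out, grows inward to 0.008 m; the spring takes 2 to 6 N
- tab_b (a joint): the same for the tab at the knob's -x
- test_nest: aluminium test nest, plate 160 mm (x) by 200 mm (y), top 12 mm above the table, fixed to the table; origin under its centre, z up. Three bays in a row along x at y = +45 mm; the height stop (lock ring with the adjuster on top, on one upright axis) at x = 0, y = -62 mm. The blue line lies at the -x side of the height stop
- lock_ring (a joint): angle of the lock ring about the vertical: 0 = tight (how it starts), grows as it is unscrewed, counterclockwise seen from above, to its end stop at 1.2. Turning takes about 0.2 N m. Below 0.3 it counts as clamping the adjuster
- ring_grip (a point): centre of the lock ring: knurled brass ring, diameter 57 mm, from 28 to 44 mm above the table; grip it across the diameter from above, at any yaw, with the fingers on both sides of the adjuster. Nothing stands round it above 14 mm (19 mm at the bays) within 90 mm
- adjuster (a joint): angle of the adjuster about the vertical: 0 = its white line points at the blue line; it starts at -1.2 to -0.6 and must be turned counterclockwise seen from above (values grow). It must not be forced while the ring is tight (below 0.3 rad), or its thread is stripped. It takes about 0.1 N m and stays where left. End stops at -1.6 and 1.6
- adjuster_grip (a point): centre of the adjuster: black knurled knob, diameter 32 mm, from 48 to 69 mm above the table, 4 mm above the wider lock ring; grip it from above with the fingertips just above the ring
- bay_0 (a point): bay 0: point on the floor at the bay's centre, 12 mm above the table; axes as the nest's. Its blue floor is 28 mm wide (x) and 62 mm long (y), long side along y; black walls 7 mm high stand at both ends and at its four corners (|y| over 18 mm), while the sides are open over the middle 36 mm, room for the fingers. A stick lies in it with its y along the bay's y, either way round. Bays are 50 mm apart along x
- bay_1 (a point): bay 1: point on the floor at the bay's centre, 12 mm above the table; axes as the nest's. Its blue floor is 28 mm wide (x) and 62 mm long (y), long side along y; black walls 7 mm high stand at both ends and at its four corners (|y| over 18 mm), while the sides are open over the middle 36 mm, room for the fingers. A stick lies in it with its y along the bay's y, either way round. Bays are 50 mm apart along x
- bay_2 (a point): bay 2: point on the floor at the bay's centre, 12 mm above the table; axes as the nest's. Its blue floor is 28 mm wide (x) and 62 mm long (y), long side along y; black walls 7 mm high stand at both ends and at its four corners (|y| over 18 mm), while the sides are open over the middle 36 mm, room for the fingers. A stick lies in it with its y along the bay's y, either way round. Bays are 50 mm apart along x
- mat: flat grey mat, 100 mm (x) by 190 mm (y), 2 mm thick, fixed; origin under its centre. The sticks lie on it in a row along y, about 60 mm apart, with their length across the row
- stick_0: yellow memory stick, 18 x 50 x 9 mm, about 10 to 20 g; origin at the centre of its underside, long axis y; the metal plug (12 mm wide, 5 mm thick, 2 mm above the underside) is the end y = -25..-11 mm, the 18 mm wide body is y = -11..25 mm: grip it across x at about y = +5 mm. It lies flat on the mat, its y near the mat's x (up to 0.4 rad off). One of the three may be missing
- stick_1: yellow memory stick, 18 x 50 x 9 mm, about 10 to 20 g; origin at the centre of its underside, long axis y; the metal plug (12 mm wide, 5 mm thick, 2 mm above the underside) is the end y = -25..-11 mm, the 18 mm wide body is y = -11..25 mm: grip it across x at about y = +5 mm. It lies flat on the mat, its y near the mat's x (up to 0.4 rad off). One of the three may be missing
- stick_2: yellow memory stick, 18 x 50 x 9 mm, about 10 to 20 g; origin at the centre of its underside, long axis y; the metal plug (12 mm wide, 5 mm thick, 2 mm above the underside) is the end y = -25..-11 mm, the 18 mm wide body is y = -11..25 mm: grip it across x at about y = +5 mm. It lies flat on the mat, its y near the mat's x (up to 0.4 rad off). One of the three may be missing
- glue_bottle: small red and white glue bottle, 26 mm thick, 80 mm high, loose: leave it alone; origin under its centre
- solder_reel: black and white solder reel, 58 mm thick and high, loose: leave it alone; origin under its centre
- white_tape: roll of white tape, 70 mm wide, 24 mm high, loose: leave it alone; origin under its centre
Not all that is in view belongs to the job. Leave any brown, green or turquoise look-alike of the stick_0 alone.

How it is judged:
On the way, in this order (a step that is already met when the one before it is completed fails the run):
1. the selector is turned to load (value of joint selector above 1.1 rad), for 0.2 s.
2. the lock ring is unscrewed (value of joint selector above 1.1 rad and value of joint lock_ring above 0.9 rad), for 0.2 s.
3. the adjuster's white line stands at the blue line (value of joint selector above 1.1 rad and value of joint adjuster between -0.12 and 0.12 rad), for 0.2 s.
4. the lock ring is tight again at that setting and every stick lies flat in a bay, released, with the selector still at load (all of step 3 and value of joint lock_ring below 0.1 rad and ((x of stick_0 in the frame of bay_0 between -0.008 and 0.008 m and y of stick_0 in the frame of bay_0 between -0.01 and 0.01 m and z of stick_0 in the frame of bay_0 below 0.003 m) or (x of stick_0 in the frame of bay_1 between -0.008 and 0.008 m and y of stick_0 in the frame of bay_1 between -0.01 and 0.01 m and z of stick_0 in the frame of bay_1 below 0.003 m) or (x of stick_0 in the frame of bay_2 between -0.008 and 0.008 m and y of stick_0 in the frame of bay_2 between -0.01 and 0.01 m and z of stick_0 in the frame of bay_2 below 0.003 m)) and angle between each of stick_0, stick_1, stick_2's own z axis and vertical below 0.1 rad and linear speed of each of stick_0, stick_1, stick_2 below 0.02 m/s and angle between the y axis of each of stick_0, stick_1, stick_2 and the y axis of test_nest, either way round below 0.3 rad and ((x of stick_1 in the frame of bay_0 between -0.008 and 0.008 m and y of stick_1 in the frame of bay_0 between -0.01 and 0.01 m and z of stick_1 in the frame of bay_0 below 0.003 m) or (x of stick_1 in the frame of bay_1 between -0.008 and 0.008 m and y of stick_1 in the frame of bay_1 between -0.01 and 0.01 m and z of stick_1 in the frame of bay_1 below 0.003 m) or (x of stick_1 in the frame of bay_2 between -0.008 and 0.008 m and y of stick_1 in the frame of bay_2 between -0.01 and 0.01 m and z of stick_1 in the frame of bay_2 below 0.003 m)) and ((x of stick_2 in the frame of bay_0 between -0.008 and 0.008 m and y of stick_2 in the frame of bay_0 between -0.01 and 0.01 m and z of stick_2 in the frame of bay_0 below 0.003 m) or (x of stick_2 in the frame of bay_1 between -0.008 and 0.008 m and y of stick_2 in the frame of bay_1 between -0.01 and 0.01 m and z of stick_2 in the frame of bay_1 below 0.003 m) or (x of stick_2 in the frame of bay_2 between -0.008 and 0.008 m and y of stick_2 in the frame of bay_2 between -0.01 and 0.01 m and z of stick_2 in the frame of bay_2 below 0.003 m)) and contact force between the fingers and stick_0 below 0.2 N and contact force between the fingers and stick_1 below 0.2 N and contact force between the fingers and stick_2 below 0.2 N), for 0.2 s.
5. the selector is back at run with its tabs out (value of joint each of selector, lock_ring below 0.1 rad and value of joint each of tab_a, tab_b below 0.003 m and value of joint adjuster between -0.12 and 0.12 rad and ((x of stick_0 in the frame of bay_0 between -0.008 and 0.008 m and y of stick_0 in the frame of bay_0 between -0.01 and 0.01 m and z of stick_0 in the frame of bay_0 below 0.003 m) or (x of stick_0 in the frame of bay_1 between -0.008 and 0.008 m and y of stick_0 in the frame of bay_1 between -0.01 and 0.01 m and z of stick_0 in the frame of bay_1 below 0.003 m) or (x of stick_0 in the frame of bay_2 between -0.008 and 0.008 m and y of stick_0 in the frame of bay_2 between -0.01 and 0.01 m and z of stick_0 in the frame of bay_2 below 0.003 m)) and angle between each of stick_0, stick_1, stick_2's own z axis and vertical below 0.1 rad and linear speed of each of stick_0, stick_1, stick_2 below 0.02 m/s and angle between the y axis of each of stick_0, stick_1, stick_2 and the y axis of test_nest, either way round below 0.3 rad and ((x of stick_1 in the frame of bay_0 between -0.008 and 0.008 m and y of stick_1 in the frame of bay_0 between -0.01 and 0.01 m and z of stick_1 in the frame of bay_0 below 0.003 m) or (x of stick_1 in the frame of bay_1 between -0.008 and 0.008 m and y of stick_1 in the frame of bay_1 between -0.01 and 0.01 m and z of stick_1 in the frame of bay_1 below 0.003 m) or (x of stick_1 in the frame of bay_2 between -0.008 and 0.008 m and y of stick_1 in the frame of bay_2 between -0.01 and 0.01 m and z of stick_1 in the frame of bay_2 below 0.003 m)) and ((x of stick_2 in the frame of bay_0 between -0.008 and 0.008 m and y of stick_2 in the frame of bay_0 between -0.01 and 0.01 m and z of stick_2 in the frame of bay_0 below 0.003 m) or (x of stick_2 in the frame of bay_1 between -0.008 and 0.008 m and y of stick_2 in the frame of bay_1 between -0.01 and 0.01 m and z of stick_2 in the frame of bay_1 below 0.003 m) or (x of stick_2 in the frame of bay_2 between -0.008 and 0.008 m and y of stick_2 in the frame of bay_2 between -0.01 and 0.01 m and z of stick_2 in the frame of bay_2 below 0.003 m))), for 0.2 s.
At the end, for the whole second after the job is handed in: selector within 0.1 rad of run with both tabs out, lock ring within 0.1 rad of tight, adjuster within 0.12 rad of the blue line; every stick present flat in a bay, within 8 mm across and 10 mm along of its centre and 0.3 rad of its length, released and at rest (all of step 5 and contact force between the fingers and stick_0 below 0.2 N and contact force between the fingers and stick_1 below 0.2 N and contact force between the fingers and stick_2 below 0.2 N); the robot touches nothing.
It fails at once if the glue bottle is moved more than 3 cm or tipped (distance of glue_bottle from where it was at the start of the episode above 0.03 m or angle between glue_bottle's own z axis and vertical above 0.5 rad).
It fails at once if the solder reel is moved more than 3 cm or tipped (distance of solder_reel from where it was at the start of the episode above 0.03 m or angle between solder_reel's own z axis and vertical above 0.5 rad).
It fails at once if the white tape is moved more than 3 cm or tipped (distance of white_tape from where it was at the start of the episode above 0.03 m or angle between white_tape's own z axis and vertical above 0.5 rad).
It fails at once if the adjuster is forced round while the lock ring is tight (value of joint lock_ring below 0.3 rad and (velocity of joint adjuster above 0.1 rad/s or velocity of joint adjuster below -0.1 rad/s)).
Of stick_0, stick_1, stick_2 only 2 to 3 are there at a start; the rules pass over those that are not, and their reading is None.
At some moment in a run one of stick_0, stick_1, stick_2 may be knocked a few centimetres aside while the robot is not near it.
Once in a run the grip may slacken for a moment while it holds something.
It also fails if it takes over 208 s, if anything falls off the work surface, if the arm or the gripper's body presses on something with over 40 N, if the wrist force passes 120 N, or if a joint passes its speed limit or range.

## Working session

There is one attempt and no reset: what is moved stays moved. The work goes in short steps, Python scripts to look and compute and a shell command to move; the robot and the scene stay as the last step left them, time stands still between calls to the robot, and variables do not carry over. Pictures are saved under pics/ and viewed, and the job is handed in when it is done.

```bash
ls; mkdir -p pics
python3 - <<'E'
from station import ctrl
import cv2,json,numpy as np
s=ctrl.read_state();print(s)
for n in ["side","top","wrist"]:
    c=ctrl.camera(n);cv2.imwrite(f"pics/{n}0.png",c["pixels"][:,:,::-1])
    print(n,{k:(np.round(v,4).tolist() if k!="pixels" else 0) for k,v in c.items()})
E
```

```text
pics
{'t': 0.0, 'joints': array([-0.80621641,  0.33388977,  0.03984234,  1.46631585, -0.01339051,
        1.34331489, -0.05846934]), 'qvel': array([-0.00025439, -0.00060419, -0.00105243, -0.001584  ,  0.00094344,
       -0.00086201, -0.00055743]), 'joint_efforts': array([-2.51236361e-04, -6.58551049e+01,  1.36540901e+00, -4.05552685e+01,
        1.69526349e-02,  1.27963538e-02,  7.03092223e-05]), 'tool_pos': array([0.49382168, 0.42187731, 0.21561271]), 'tcp_rot': array([-1.31472015e+00, -2.85260922e+00,  2.43846076e-03]), 'contact_force': array([0.85490843, 0.67309663, 0.0263002 ]), 'ft_torque': array([ 0.02464251,  0.0013264 , -0.0245673 ]), 'opening': 0.9989618742161026}
side {'pixels': 0, 'fx': 495.0832, 'fy': 495.0832, 'cx': 320.8871, 'cy': 201.9709, 'world_to_cam': [[0.8487, -0.5289, 0.0067, -0.4524], [-0.295, -0.4838, -0.8239, 0.1707], [0.439, 0.6972, -0.5666, 1.0249], [0.0, 0.0, 0.0, 1.0]]}
top {'pixels': 0, 'fx': 362.9972, 'fy': 362.9972, 'cx': 317.3012, 'cy': 201.6532, 'world_to_cam': [[0.0669, -0.9977, 0.0052, -0.1198], [-0.9753, -0.0665, -0.2107, 0.5009], [0.2106, 0.009, -0.9775, 0.992], [0.0, 0.0, 0.0, 1.0]]}
wrist {'pixels': 0, 'fx': 347.2725, 'fy': 347.2725, 'cx': 313.7991, 'cy': 199.7273, 'mount': [[-0.0014, -0.9524, -0.3048, 0.0783], [1.0, -0.0015, -0.0, -0.0007], [-0.0004, -0.3048, 0.9524, -0.1562], [0.0, 0.0, 0.0, 1.0]]}
```

View pics/top0.png

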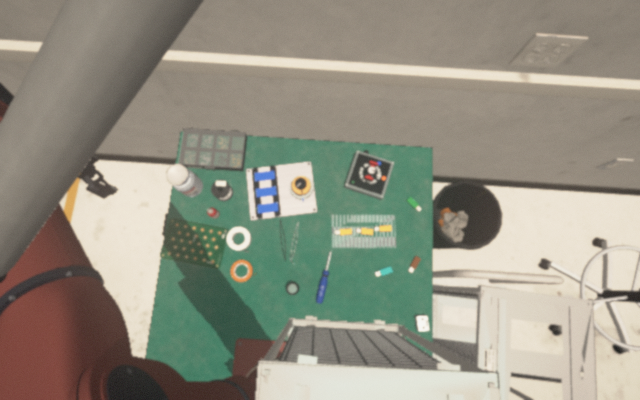

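View pics/side0.png

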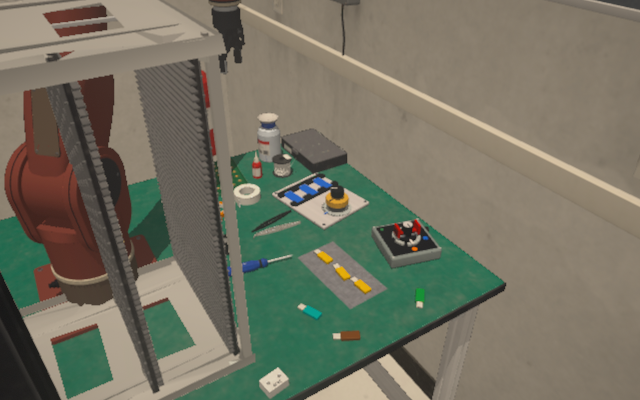

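View pics/wrist0.png

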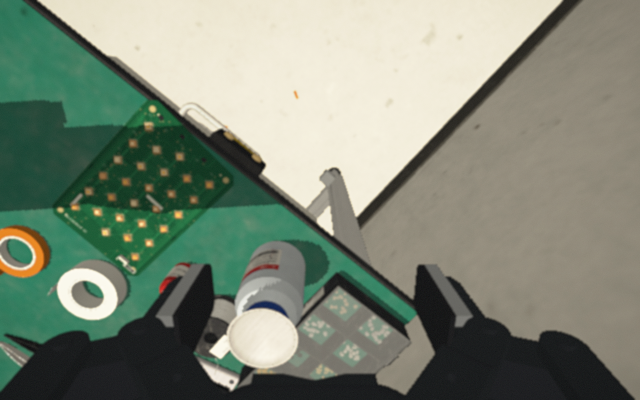

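```bash
cat > h.py <<'E'
from station import ctrl
import cv2,numpy as np
from scipy.spatial.transform import Rotation as R
def T(s=None):
    s=s or ctrl.read_state(); M=np.eye(4);M[:3,:3]=R.from_rotvec(s["tcp_rot"]).as_matrix();M[:3,3]=s["tool_pos"];return M
def shot(n,save=None):
    M=T();c=ctrl.camera(n)
    if n=="wrist": c["cw"]=M@c["mount"]
    else: c["cw"]=np.linalg.inv(c["world_to_cam"])
    c["bgr"]=c["pixels"][:,:,::-1].copy()
    if save: cv2.imwrite(f"pics/{save}.png",c["bgr"])
    return c
def p2w(c,uv,z):
    uv=np.atleast_2d(uv).astype(float)
    d=np.c_[(uv[:,0]-c["cx"])/c["fx"],(uv[:,1]-c["cy"])/c["fy"],np.ones(len(uv))]@c["cw"][:3,:3].T
    o=c["cw"][:3,3]; return o+d*((z-o[2])/d[:,2])[:,None]
def w2p(c,p):
    q=np.linalg.inv(c["cw"])@np.r_[p,1]; return np.array([c["cx"]+c["fx"]*q[0]/q[2],c["cy"]+c["fy"]*q[1]/q[2]])
def delta(pos,yaw):
    """target: tool down, jaw axis (tool y) at world angle yaw (mod pi nearest)"""
    M=T(); best=None
    for k in (0,1):
        y=np.array([np.cos(yaw+k*np.pi),np.sin(yaw+k*np.pi),0]);z=np.array([0,0,-1.]);x=np.cross(y,z)
        G=np.c_[x,y,z]; rv=R.from_matrix(M[:3,:3].T@G).as_rotvec()
        if best is None or np.linalg.norm(rv)<np.linalg.norm(best): best=rv
    sh=M[:3,:3].T@(np.array(pos)-M[:3,3])
    s=ctrl.read_state()
    print("turn",np.round(best,3),"shift",np.round(sh,4),"rows>=",int(np.ceil(max(np.linalg.norm(best)/.187,np.linalg.norm(sh)/.0625))),"j",np.round(s["joints"],2),"t",round(s["t"],2),"jaw yaw",round(np.arctan2(M[1,1],M[0,1]),3))
def st():
    s=ctrl.read_state();M=T(s);print("t",round(s["t"],2),"pos",np.round(s["tool_pos"],4),"jawyaw",round(np.arctan2(M[1,1],M[0,1]),4),"tilt",np.round(M[:2,2],4),"F",np.round(s["contact_force"],1),"tau",np.round(s["ft_torque"],2),"open",round(s["opening"],3),"j",np.round(s["joints"],2))
E
python3 - <<'E'
from h import *
c=shot("top")
cv2.imwrite("pics/topz.png",cv2.resize(c["bgr"][120:320,150:440],None,fx=2.7,fy=2.7,interpolation=cv2.INTER_CUBIC))
for n,uv,z in [("box",(370,173),.04),("ring",(301,187),.05),("nest",(283,190),.012),("mat",(363,231),.002),("s",(345,232),.01),("s",(365,231),.01),("s",(385,228),.01),("bottle",(212,212),.0),("tape",(238,238),.02),("reel",(221,190),.03)]: print(n,p2w(c,uv,z).round(3))
st()
E
```

```text
box [[ 0.608 -0.236  0.04 ]]
ring [[ 0.549 -0.035  0.05 ]]
nest [[0.546 0.02  0.012]]
mat [[ 0.439 -0.227  0.002]]
s [[ 0.431 -0.173  0.01 ]]
s [[ 0.438 -0.232  0.01 ]]
s [[ 0.451 -0.291  0.01 ]]
bottle [[0.466 0.229 0.   ]]
tape [[0.391 0.138 0.02 ]]
reel [[0.529 0.202 0.03 ]]
t 0.2 pos [0.494 0.422 0.216] jawyaw 0.707 tilt [-0.0007 -0.0007] F [0.6 1.2 0.4] tau [-0.01 -0.06  0.  ] open 1.0 j [-0.81  0.33  0.04  1.47 -0.01  1.34 -0.06]
```

View pics/topz.png

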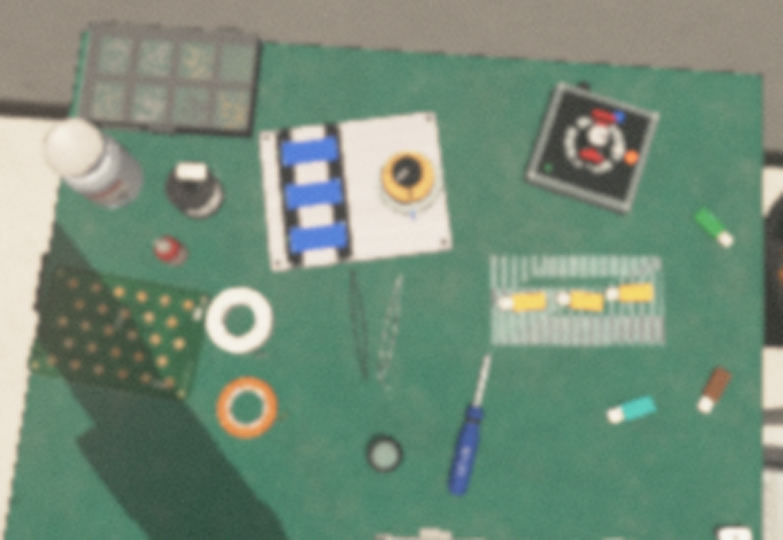

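Run:
```python
from h import *
delta([.545,0.0,.22],0.05); delta([.59,-.225,.2],-.3)
```

```text
turn [-0.001  0.     0.657] shift [-0.354  -0.2353 -0.0038] rows>= 7 j [-0.81  0.33  0.04  1.47 -0.01  1.34 -0.06] t 0.2 jaw yaw 0.707
turn [-1.000e-03  1.000e-03  1.007e+00] shift [-0.5543 -0.3472  0.0164] rows>= 11 j [-0.81  0.33  0.04  1.47 -0.01  1.34 -0.06] t 0.2 jaw yaw 0.707
```

```bash
python3 -m pendant '[0,0,0.1,-0.05,-0.034,0,1, 0,0,0.2,-0.1,-0.067,0,1, 0,0,0.3,-0.15,-0.1,0,1, 0,0,0.4,-0.2,-0.134,0,1, 0,0,0.5,-0.25,-0.167,0,1, 0,0,0.58,-0.3,-0.2,0,1, 0,0,0.657,-0.354,-0.235,0,1, 0,0,0.657,-0.354,-0.235,0,1]'
python3 - <<'E'
from h import *
c=shot("wrist","w1");st()
E
```

```text
t: 1.2
tool_pos: [0.5455, -0.0057, 0.2168]
tcp_rot: [2.175, 2.265, -0.001]
contact_force: [-1.3, 0.5, 0.2]
opening: 0.998
t 1.25 pos [ 0.5454 -0.0025  0.2166] jawyaw 0.0451 tilt [ 0.0001 -0.0004] F [-0.3  1.4 -0.2] tau [ 0.07 -0.02  0.05] open 0.994 j [-0.41  0.12  0.36  1.74 -0.04  1.29  0.01]
```

View pics/w1.png

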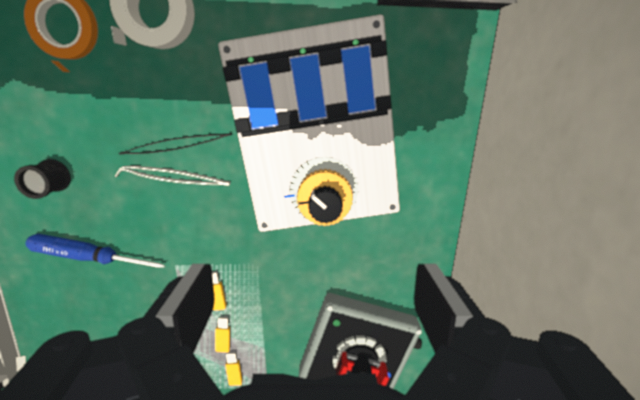

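Run:
```python
from h import *
c=shot("wrist","w2");st()
hsv=cv2.cvtColor(c["bgr"],cv2.COLOR_BGR2HSV)
m=cv2.inRange(hsv,(100,100,50),(130,255,255)); m=cv2.morphologyEx(m,cv2.MORPH_OPEN,np.ones((3,3)))
cs,_=cv2.findContours(m,cv2.RETR_EXTERNAL,cv2.CHAIN_APPROX_NONE)
for k in cs:
    if cv2.contourArea(k)<300: continue
    w=p2w(c,k[:,0,:],.012)[:,:2].astype(np.float32)
    r=cv2.minAreaRect((w*1000));print("blue",k[:,0].mean(0).round(),np.round(r[0],1),np.round(r[1],1),round(r[2],1))
# screws
for uv in [(225,48),(377,22),(263,226),(392,208)]: print(p2w(c,uv,.012).round(4))
cv2.imwrite("pics/w2z.png",cv2.resize(c["bgr"][150:240,230:410],None,fx=4,fy=4,interpolation=cv2.INTER_CUBIC))
```

```text
t 1.3 pos [ 5.453e-01 -2.000e-04  2.165e-01] jawyaw 0.0485 tilt [-0.0002  0.0002] F [-0.2  0.3 -0.6] tau [0.07 0.01 0.04] open 0.998 j [-0.41  0.12  0.36  1.74 -0.04  1.29  0.01]
blue [ 60. 249.] [ 260.3 -111.5] [25.1 78.1] 80.0
blue [259.  98.] [487.6  62.4] [28.6 59.7] 11.0
blue [308.  90.] [536.2  72.1] [27.5 59. ] 11.3
blue [358.  82.] [584.5  81.6] [28.  58.9] 10.9
[[0.4548 0.1085 0.012 ]]
[[0.5979 0.1372 0.012 ]]
[[ 0.4909 -0.0735  0.012 ]]
[[ 0.6326 -0.0459  0.012 ]]
```

View pics/w2z.png

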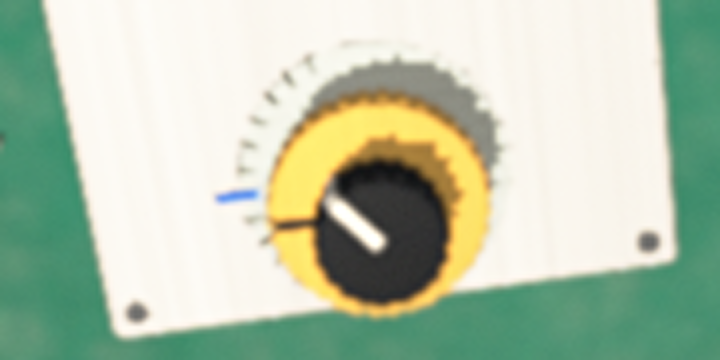

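Run:
```python
from h import *
delta([.605,-.215,.2],-.3)
```

```text
turn [-0.    -0.     0.349] shift [-0.2175  0.0492  0.0164] rows>= 4 j [-0.41  0.12  0.36  1.74 -0.04  1.29  0.01] t 1.3 jaw yaw 0.049
```

```bash
python3 -m pendant '[0,0,0.09,-0.055,0.012,0.004,1, 0,0,0.18,-0.11,0.025,0.008,1, 0,0,0.27,-0.165,0.037,0.012,1, 0,0,0.349,-0.2175,0.049,0.0164,1, 0,0,0.349,-0.2175,0.049,0.0164,1, 0,0,0.349,-0.2175,0.049,0.0164,1]'
python3 - <<'E'
from h import *
c=shot("wrist","b1");st()
E
```

```text
t: 2.05
tool_pos: [0.6058, -0.2122, 0.1995]
tcp_rot: [-2.524, -1.868, 0.0]
contact_force: [-0.2, 0.8, -0.5]
opening: 1.005
t 2.1 pos [ 0.6059 -0.2117  0.1998] jawyaw -0.2954 tilt [-0.0004  0.0013] F [ 0.   0.8 -0.5] tau [0.06 0.01 0.02] open 0.999 j [-0.14  0.35  0.53  1.53 -0.18  1.31  0.11]
```

View pics/b1.png

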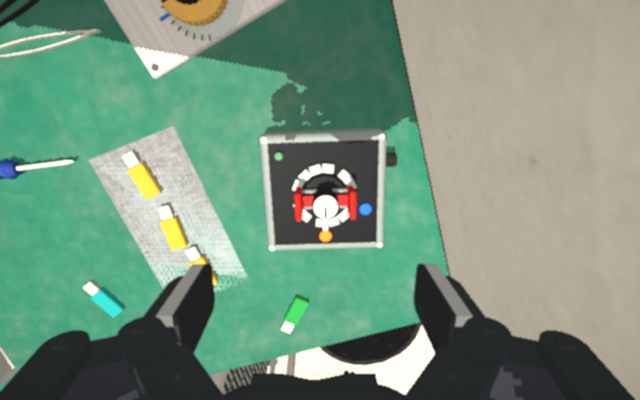

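Run:
```python
from h import *
c=shot("wrist")
st()
cv2.imwrite("pics/b2z.png",cv2.resize(c["bgr"][120:260,245:405],None,fx=4.5,fy=4.2,interpolation=cv2.INTER_CUBIC))
hsv=cv2.cvtColor(c["bgr"],cv2.COLOR_BGR2HSV)
def cen(m,name,z,amin=20):
    cs,_=cv2.findContours(m,cv2.RETR_EXTERNAL,cv2.CHAIN_APPROX_NONE)
    for k in cs:
        a=cv2.contourArea(k)
        if a<amin: continue
        M=cv2.moments(k);uv=np.array([M["m10"]/M["m00"],M["m01"]/M["m00"]])
        if 240<uv[0]<410 and 120<uv[1]<260: print(name,a,uv.round(1),p2w(c,uv,z).round(4)[0],"bbox",cv2.boundingRect(k))
cen(cv2.inRange(hsv,(0,140,120),(6,255,255))|cv2.inRange(hsv,(174,140,120),(180,255,255)),"red",.069)
cen(cv2.inRange(hsv,(8,180,150),(20,255,255)),"orange",.032)
cen(cv2.inRange(hsv,(100,150,80),(130,255,255)),"blue",.032)
# box corners z=.032
for uv in [(265,140),(381,137),(271,248),(380,244)]: print(p2w(c,uv,.032).round(4))
```

```text
t 2.15 pos [ 0.6059 -0.2117  0.2   ] jawyaw -0.2953 tilt [0.0001 0.0012] F [ 0.2  0.  -0.2] tau [-0.    0.03  0.03] open 0.998 j [-0.14  0.35  0.53  1.53 -0.18  1.31  0.11]
red 312.5 [301.  203.3] [ 0.5895 -0.2247  0.069 ] bbox (294, 188, 20, 34)
red 332.0 [349.1 202.2] [ 0.6298 -0.236   0.069 ] bbox (337, 187, 20, 34)
blue 115.5 [364.9 209.3] [ 0.643  -0.2604  0.032 ] bbox (359, 203, 13, 13)
[[ 0.5712 -0.1672  0.032 ]]
[[ 0.6749 -0.196   0.032 ]]
[[ 0.5404 -0.273   0.032 ]]
[[ 0.6483 -0.3013  0.032 ]]
```

View pics/b2z.png

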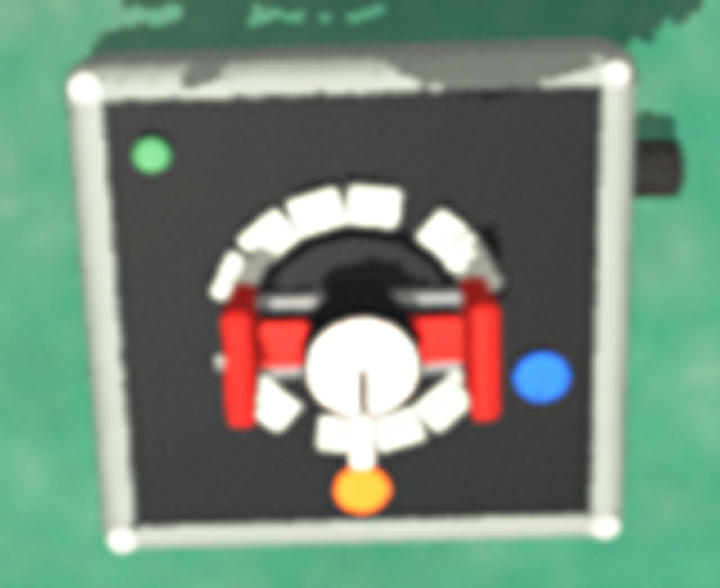

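Run:
```python
from h import *
c=shot("wrist");st()
P=lambda x,y,z:p2w(c,(245+x/4.5,120+y/4.2),z)[0]
print("hub",P(362,366,.069));a=P(238,367,.069);b=P(485,362,.069);print("tabs",a,b,(a+b)/2,np.linalg.norm(b-a),np.arctan2(b[1]-a[1],b[0]-a[0]))
o=P(362,490,.032);bl=P(542,377,.032);print("or",o,"bl",bl)
# axis from dots: both 43mm from axis, orange dir -pi/2, blue dir -pi/2+1.2
# solve center with chord
m=(o+bl)/2;d=bl-o;L=np.linalg.norm(d);print("chord",L,2*43*np.sin(.6))
# yaw: chord direction in box frame
u=lambda t:np.array([np.cos(t),np.sin(t)])
v=43e-3*(u(-np.pi/2+1.2)-u(-np.pi/2)); yaw=np.arctan2(d[1],d[0])-np.arctan2(v[1],v[0]);print("yaw",yaw)
Rm=np.array([[np.cos(yaw),-np.sin(yaw)],[np.sin(yaw),np.cos(yaw)]])
print("axis",m[:2]-Rm@(43e-3*(u(-np.pi/2+1.2)+u(-np.pi/2))/2))
```

```text
t 2.2 pos [ 0.6058 -0.212   0.2002] jawyaw -0.2956 tilt [0.0003 0.001 ] F [-0.   0.3 -0.8] tau [ 0.01  0.01 -0.02] open 1.002 j [-0.14  0.35  0.53  1.53 -0.18  1.31  0.11]
hub [ 0.6088183  -0.23446904  0.069     ]
tabs [ 0.58570389 -0.2276406   0.069     ] [ 0.63190428 -0.24059956  0.069     ] [ 0.60880409 -0.23412008  0.069     ] 0.047983453435858796 -0.27346742432472165
or [ 0.59738395 -0.27733299  0.032     ] bl [ 0.64340574 -0.26114552  0.032     ]
chord 0.0487856424323887 48.559252711973045
yaw -0.2617805010283281
axis [ 0.60861917 -0.23576041]
```

Run:
```python
from h import *
delta([.6088,-.2345,.1],-.267)
delta([.6088,-.2345,.057],-.267)
```

```text
turn [-0.    -0.001 -0.029] shift [-0.0207  0.0094  0.1002] rows>= 2 j [-0.14  0.35  0.53  1.53 -0.18  1.31  0.11] t 2.2 jaw yaw -0.296
turn [-0.    -0.001 -0.029] shift [-0.0208  0.0094  0.1432] rows>= 3 j [-0.14  0.35  0.53  1.53 -0.18  1.31  0.11] t 2.2 jaw yaw -0.296
```

```bash
python3 -m pendant '[0,-0.001,-0.029,-0.0207,0.0094,0.04,1, 0,-0.001,-0.029,-0.0207,0.0094,0.08,1, 0,-0.001,-0.029,-0.0207,0.0094,0.1,1, 0,-0.001,-0.029,-0.0207,0.0094,0.1,1, 0,-0.001,-0.029,-0.0207,0.0094,0.1,1]'
python3 - <<'E'
from h import *
c=shot("wrist","b3");st();delta([.6088,-.2345,.057],-.267)
print(w2p(c,[.6088,-.2345,.069]))
E
```

```text
t: 2.82
tool_pos: [0.6092, -0.2368, 0.1019]
tcp_rot: [2.498, 1.902, 0.001]
contact_force: [-0.1, -0.8, 0.1]
opening: 1.002
t 2.88 pos [ 0.6093 -0.237   0.102 ] jawyaw -0.2695 tilt [ 0.0023 -0.0015] F [-0.9  0.8 -1. ] tau [-0.02 -0.   -0.  ] open 1.005 j [-0.09  0.45  0.51  1.61 -0.24  1.14  0.21]
turn [ 0.003  0.001 -0.002] shift [ 0.0023 -0.0012  0.045 ] rows>= 1 j [-0.09  0.45  0.51  1.61 -0.24  1.14  0.21] t 2.88 jaw yaw -0.269
[313.00323257 224.31745721]
```

View pics/b3.png

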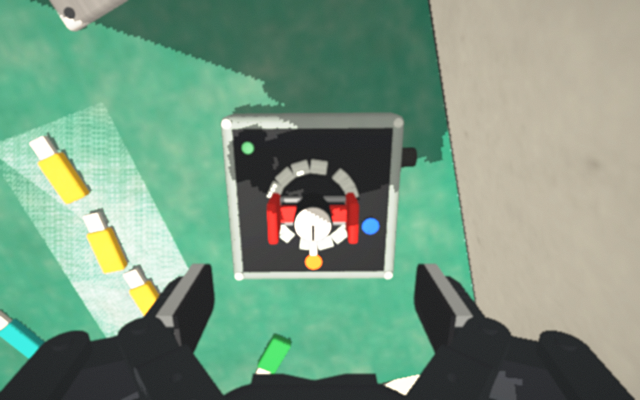

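```bash
python3 -m pendant '[0,0,0,0.0023,-0.0012,0.02,1, 0,0,0,0.0023,-0.0012,0.04,1, 0,0,0,0.0023,-0.0012,0.045,1, 0,0,0,0.0023,-0.0012,0.045,1, 0,0,0,0.0023,-0.0012,0.045,1]'
python3 - <<'E'
from h import *
c=shot("wrist","b4");st();delta([.6088,-.2345,.057],-.267)
E
```

```text
t: 3.5
tool_pos: [0.6079, -0.2348, 0.0556]
tcp_rot: [2.499, 1.901, -0.001]
contact_force: [0.6, 0.1, -0.3]
opening: 1.0
t 3.55 pos [ 0.608  -0.2348  0.0557] jawyaw -0.2702 tilt [ 0.0006 -0.0013] F [ 0.5 -0.2  0.6] tau [-0.   -0.01 -0.01] open 1.0 j [-0.08  0.5   0.49  1.66 -0.26  1.06  0.23]
turn [ 0.001  0.001 -0.003] shift [ 0.0005  0.0007 -0.0013] rows>= 1 j [-0.08  0.5   0.49  1.66 -0.26  1.06  0.23] t 3.55 jaw yaw -0.27
```

View pics/b4.png

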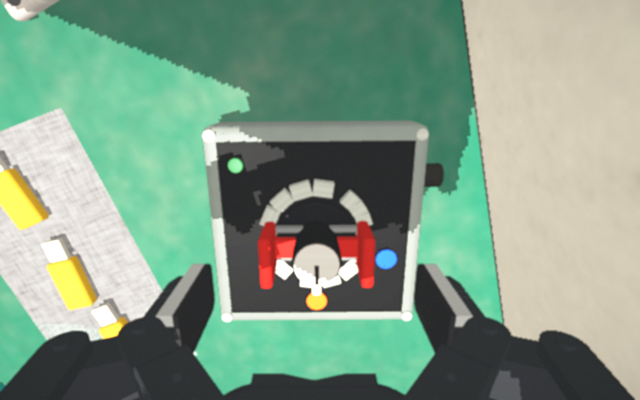

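```bash
python3 -m pendant '[0,0,-0.003,0.0005,0.0007,-0.0015,0.7, 0,0,-0.003,0.0005,0.0007,-0.0015,0.6, 0,0,-0.003,0.0005,0.0007,-0.0015,0.4, 0,0,-0.003,0.0005,0.0007,-0.0015,0.35, 0,0,-0.003,0.0005,0.0007,-0.0015,0.35, 0,0,-0.003,0.0005,0.0007,-0.0015,0.35]'
python3 - <<'E'
from h import *
c=shot("wrist","b5");st()
E
```

```text
t: 4.3
tool_pos: [0.6083, -0.2342, 0.0566]
tcp_rot: [2.497, 1.906, -0.001]
contact_force: [-0.3, -0.5, -0.2]
opening: 0.348
t 4.35 pos [ 0.6084 -0.2342  0.0566] jawyaw -0.2671 tilt [-0.0003 -0.001 ] F [-0.1 -0.8 -0.8] tau [ 0.01 -0.07 -0.01] open 0.35 j [-0.08  0.5   0.49  1.65 -0.26  1.06  0.23]
```

View pics/b5.png

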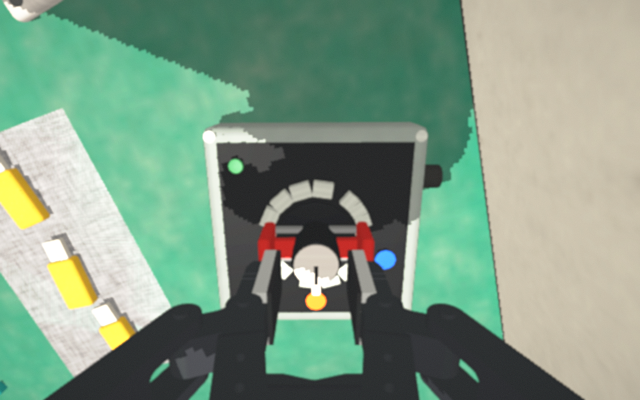

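Run:
```python
from h import *
c=shot("wrist");M=T()
for x in (-.011,0,.011):
  for z in (-.03,-.008,0,.011):
    print(x,z,[w2p(c,(M@np.array([x,y,z,1]))[:3]).round(0).tolist() for y in (-.019,-.015,.015,.019)])
cv2.imwrite("pics/b6z.png",cv2.resize(c["bgr"][200:370,220:420],None,fx=4,fy=3.5,interpolation=cv2.INTER_CUBIC))
s=shot("side")
p=w2p(s,[.6088,-.2345,.06]);x,y=p.astype(int);print(p)
cv2.imwrite("pics/s6z.png",cv2.resize(s["bgr"][y-60:y+60,x-70:x+70],None,fx=5,fy=5,interpolation=cv2.INTER_CUBIC))
```

```text
-0.011 -0.03 [[270.0, 308.0], [280.0, 308.0], [351.0, 308.0], [360.0, 308.0]]
-0.011 -0.008 [[276.0, 281.0], [284.0, 281.0], [346.0, 281.0], [354.0, 281.0]]
-0.011 0 [[277.0, 273.0], [285.0, 273.0], [345.0, 272.0], [352.0, 272.0]]
-0.011 0.011 [[280.0, 262.0], [287.0, 262.0], [343.0, 262.0], [350.0, 262.0]]
0 -0.03 [[269.0, 285.0], [279.0, 285.0], [351.0, 285.0], [361.0, 285.0]]
0 -0.008 [[275.0, 260.0], [283.0, 260.0], [347.0, 260.0], [355.0, 260.0]]
0 0 [[277.0, 253.0], [285.0, 253.0], [345.0, 253.0], [353.0, 253.0]]
0 0.011 [[279.0, 243.0], [286.0, 243.0], [343.0, 243.0], [351.0, 243.0]]
0.011 -0.03 [[268.0, 262.0], [278.0, 262.0], [352.0, 262.0], [362.0, 262.0]]
0.011 -0.008 [[274.0, 239.0], [283.0, 239.0], [347.0, 239.0], [356.0, 239.0]]
0.011 0 [[276.0, 232.0], [284.0, 232.0], [346.0, 232.0], [354.0, 232.0]]
0.011 0.011 [[278.0, 224.0], [286.0, 224.0], [344.0, 224.0], [352.0, 224.0]]
[406.23393772 226.90538021]
```

View pics/b6z.png

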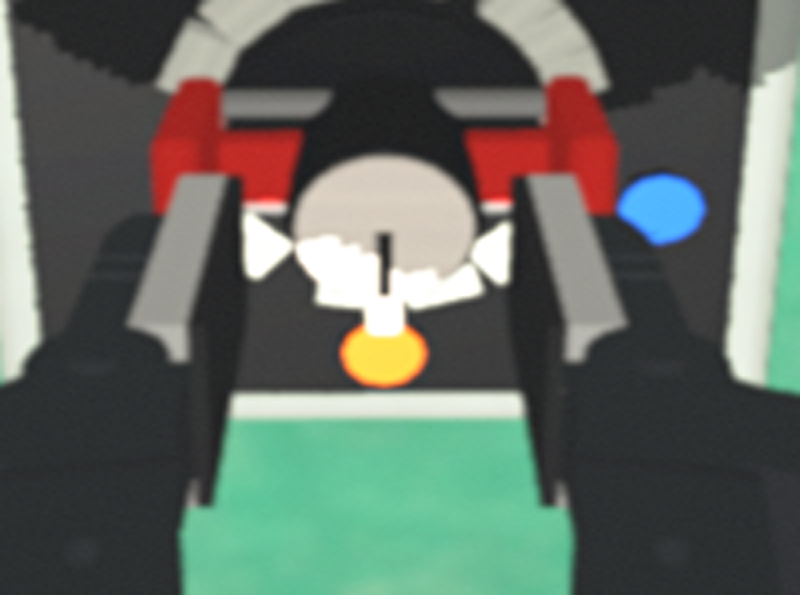

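View pics/s6z.png

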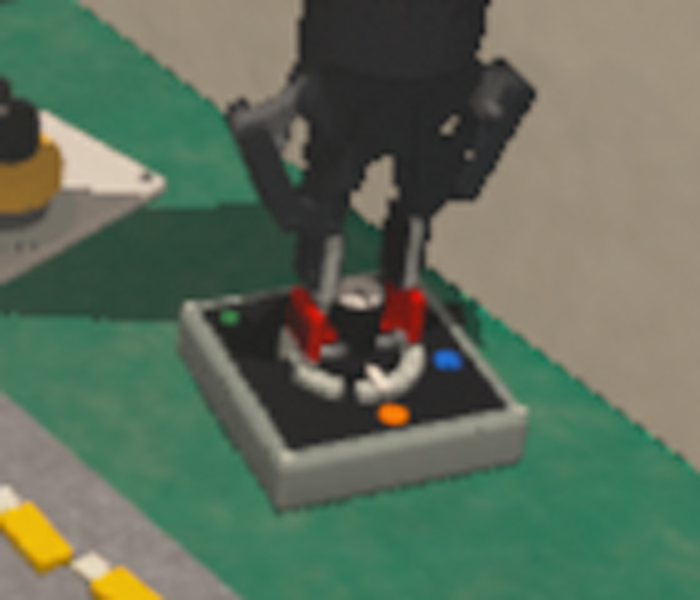

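Run:
```python
from h import *
s=shot("side");M=T()
x0,y0=406-70,226-60
im=cv2.resize(s["bgr"][y0:y0+120,x0:x0+140],None,fx=5,fy=5,interpolation=cv2.INTER_CUBIC)
for y in (-.015,.015):
  for z,col in ((.011,(255,0,255)),(-.019,(255,255,0))):
    for x in (-.011,.011):
      p=(w2p(s,(M@np.array([x,y,z,1]))[:3])-[x0,y0])*5; cv2.circle(im,tuple(p.astype(int)),4,col,-1)
cv2.imwrite("pics/s7z.png",im)
```

```text
(no output)
```

View pics/s7z.png

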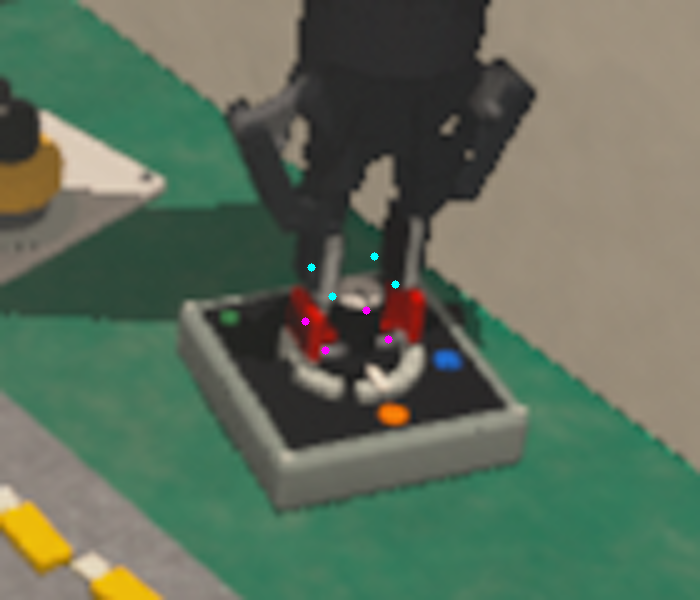

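```bash
python3 -m pendant '[0,0,0,0,0,0,0.6, 0,0,0,0,0,0,1, 0,0,0,0,0,0,1, 0,0,0,0,0,0.007,1, 0,0,0,0,0,0.014,1, 0,0,0,0,0,0.02,1, 0,0,0,0,0,0.02,1]'
python3 - <<'E'
from h import *
s=shot("side");M=T();st()
x0,y0=406-70,226-60
im=cv2.resize(s["bgr"][y0:y0+120,x0:x0+140],None,fx=5,fy=5,interpolation=cv2.INTER_CUBIC)
for y in (-.0425,.0425):
  for z,col in ((-.002,(255,0,255)),(-.026,(255,255,0))):
    for x in (-.011,.011):
      p=(w2p(s,(M@np.array([x,y,z,1]))[:3])-[x0,y0])*5; cv2.circle(im,tuple(p.astype(int)),4,col,-1)
cv2.imwrite("pics/s8z.png",im)
shot("wrist","b8")
E
```

```text
t: 5.38
tool_pos: [0.6078, -0.234, 0.0357]
tcp_rot: [-2.497, -1.906, 0.003]
contact_force: [-0.3, 0.2, -0.8]
opening: 0.998
t 5.42 pos [ 0.6082 -0.2341  0.0363] jawyaw -0.2671 tilt [-0.0009 -0.0009] F [-0.5 -0.5 -0.5] tau [-0.06  0.    0.01] open 1.0 j [-0.07  0.52  0.49  1.67 -0.27  1.02  0.24]
```

View pics/s8z.png

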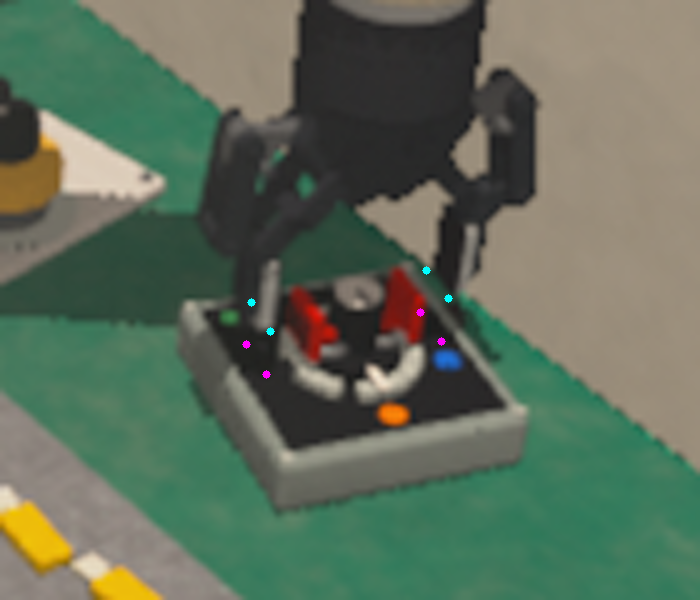

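View pics/b8.png

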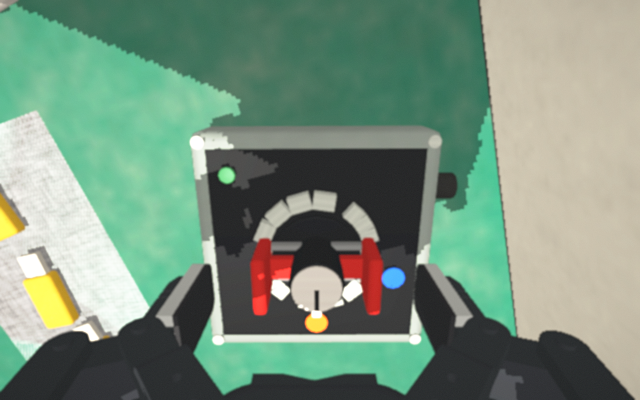

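```bash
python3 -m pendant '[0,0,0,0,0.0008,0.008,1, 0,0,0,0,0.0008,0.008,0.6, 0,0,0,0,0.0008,0.008,0.5, 0,0,0,0,0.0008,0.008,0.4, 0,0,0,0,0.0008,0.008,0.35, 0,0,0,0,0.0008,0.008,0.35, 0,0,0,0,0.0008,0.008,0.35]'
python3 - <<'E'
from h import *
st()
s=shot("side")
x0,y0=406-70,226-60
im=cv2.resize(s["bgr"][y0:y0+120,x0:x0+140],None,fx=5,fy=5,interpolation=cv2.INTER_CUBIC)
cv2.imwrite("pics/s9z.png",im)
shot("wrist","b9")
E
```

```text
t: 6.35
tool_pos: [0.6095, -0.2345, 0.0307]
tcp_rot: [2.497, 1.905, 0.001]
contact_force: [-7.1, 2.7, 16.4]
opening: 0.375
t 6.35 pos [ 0.6095 -0.2345  0.0307] jawyaw -0.267 tilt [ 0.0009 -0.0006] F [-7.1  2.7 16.4] tau [0.65 1.49 0.09] open 0.375 j [-0.07  0.53  0.48  1.67 -0.28  1.01  0.24]
```

View pics/s9z.png

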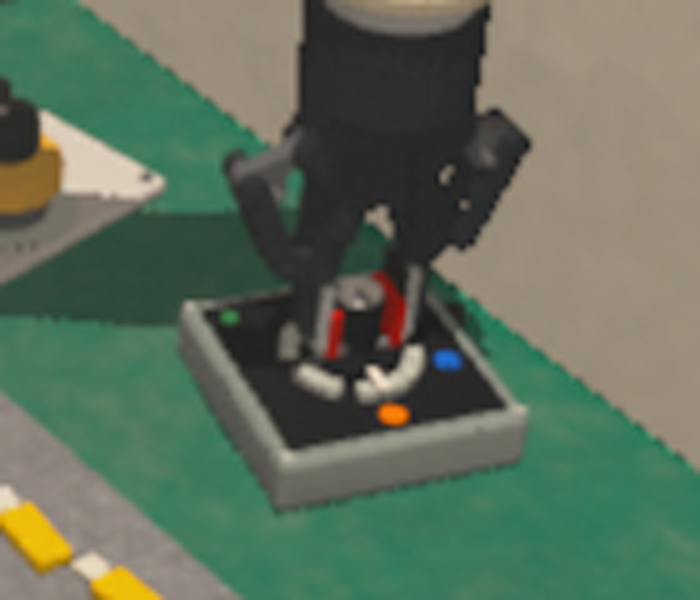

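View pics/b9.png

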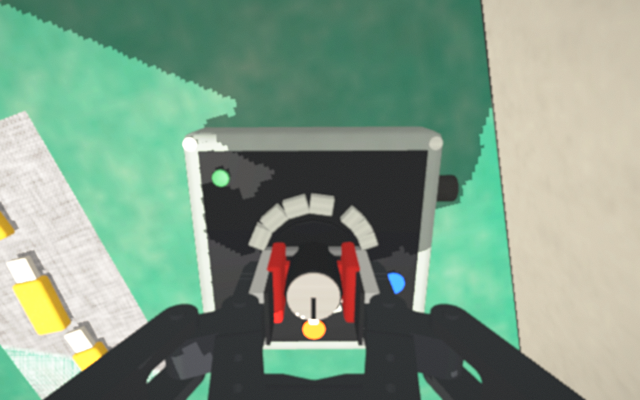

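```bash
python3 -m pendant '[0,0,0,0,-0.001,-0.004,0.35, 0,0,0,0,-0.001,-0.004,0.35, 0,0,0,0,-0.001,-0.004,0.35]'
python3 - <<'E'
from h import *
st()
E
```

```text
t: 6.82
tool_pos: [0.6091, -0.2344, 0.0314]
tcp_rot: [2.495, 1.905, -0.001]
contact_force: [9.0, -4.0, -16.9]
opening: 0.367
t 6.83 pos [ 0.6091 -0.2344  0.0314] jawyaw -0.2667 tilt [ 0.0012 -0.0025] F [  9.   -4.  -16.9] tau [-0.91 -2.26  0.09] open 0.367 j [-0.07  0.52  0.48  1.67 -0.28  1.01  0.24]
```

```bash
python3 -m pendant '[0,0,0,0,0.0005,0.002,0.35, 0,0,-0.15,0,0.0005,0.002,0.35, 0,0,-0.3,0,0.0005,0.002,0.35, 0,0,-0.45,0,0.0005,0.002,0.35, 0,0,-0.6,0,0.0005,0.002,0.35]'
python3 - <<'E'
from h import *
st();shot("wrist","b10")
E
```

```text
t: 7.45
tool_pos: [0.6092, -0.2345, 0.0312]
tcp_rot: [1.816, 2.562, -0.001]
contact_force: [0.4, -0.5, 1.6]
opening: 0.367
t 7.45 pos [ 0.6092 -0.2345  0.0312] jawyaw 0.3377 tilt [ 0.0009 -0.0013] F [ 0.4 -0.5  1.6] tau [-0.03 -0.28 -0.11] open 0.367 j [ 0.03  0.5   0.35  1.66 -0.2   1.01  0.79]
```

View pics/b10.png

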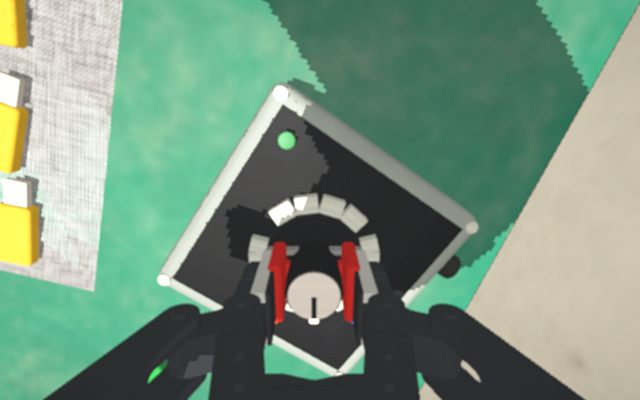

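Works: the knob turns with the fingers. Turn the remaining 0.6 rad.

```bash
python3 -m pendant '[0,0,-0.15,0,0,0,0.35, 0,0,-0.3,0,0,0,0.35, 0,0,-0.45,0,0,0,0.35, 0,0,-0.59,0,0,0,0.35, 0,0,-0.61,0,0,0,0.35, 0,0,-0.61,0,0,0,0.35, 0,0,-0.61,0,0,0,0.35]'
python3 - <<'E'
from h import *
st();c=shot("wrist","b11")
E
```

```text
t: 8.38
tool_pos: [0.609, -0.2345, 0.0311]
tcp_rot: [0.975, 2.986, -0.002]
contact_force: [-0.6, -0.2, 5.7]
opening: 0.362
t 8.38 pos [ 0.609  -0.2345  0.0311] jawyaw 0.9397 tilt [ 0.0005 -0.0014] F [-0.6 -0.2  5.7] tau [-0.06 -0.1  -0.09] open 0.362 j [ 0.12  0.49  0.23  1.66 -0.13  1.    1.33]
```

View pics/b11.png

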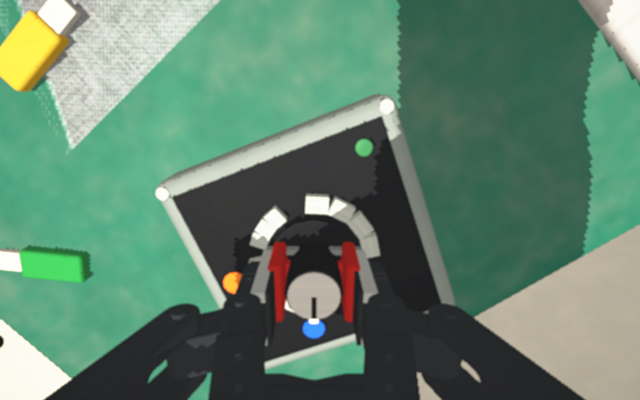

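```bash
python3 -m pendant '[0,0,0,0,0,0,0.6, 0,0,0,0,0,0,1, 0,0,0,0,0,0,1, 0,0,0,0,0,-0.04,1, 0,0,0,0,0,-0.09,1, 0,0,0,0,0,-0.13,1, 0,0,0,0,0,-0.15,1, 0,0,0,0,0,-0.15,1]'
python3 - <<'E'
from h import *
st();c=shot("wrist","b12");delta([.557,-.013,.15],.192)
E
```

```text
t: 9.43
tool_pos: [0.6092, -0.2343, 0.1815]
tcp_rot: [0.97, 2.986, -0.001]
contact_force: [-0.1, -0.3, -0.8]
opening: 1.001
t 9.43 pos [ 0.6092 -0.2343  0.1815] jawyaw 0.9428 tilt [ 0.0016 -0.0014] F [-0.1 -0.3 -0.8] tau [ 0.01 -0.05 -0.03] open 1.001 j [ 0.1   0.36  0.25  1.52 -0.09  1.27  1.31]
turn [-0.001  0.     0.751] shift [0.1714 0.1486 0.0297] rows>= 5 j [ 0.1   0.36  0.25  1.52 -0.09  1.27  1.31] t 9.47 jaw yaw 0.943
```

View pics/b12.png

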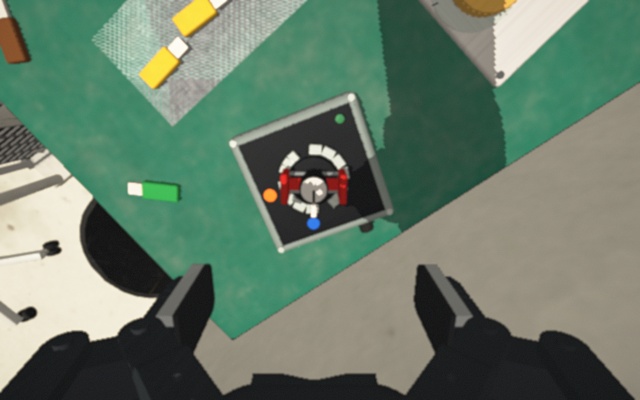

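Run:
```python
from h import *
delta([.557,-.01,.15],-.4)
```

```text
turn [-1.000e-03  0.000e+00  1.343e+00] shift [0.1732 0.151  0.0297] rows>= 8 j [ 0.1   0.36  0.25  1.52 -0.09  1.27  1.31] t 9.47 jaw yaw 0.943
```

```bash
python3 -m pendant '[0,0,0.17,0.02,0.017,0,1, 0,0,0.34,0.045,0.038,0.004,1, 0,0,0.51,0.07,0.06,0.008,1, 0,0,0.68,0.095,0.082,0.012,1, 0,0,0.85,0.12,0.104,0.016,1, 0,0,1.02,0.145,0.126,0.02,1, 0,0,1.19,0.165,0.143,0.025,1, 0,0,1.343,0.1732,0.151,0.03,1]'; python3 -m pendant '[0,0,0,0,0,0,1, 0,0,0,0,0,0,1, 0,0,0,0,0,0,1]'
python3 - <<'E'
from h import *
st();c=shot("wrist","n1")
cv2.imwrite("pics/n1z.png",cv2.resize(c["bgr"][120:300,220:420],None,fx=4,fy=3.3,interpolation=cv2.INTER_CUBIC))
E
```

```text
t: 10.48
tool_pos: [0.5556, -0.0082, 0.1479]
tcp_rot: [-2.62, -1.731, 0.006]
contact_force: [0.5, 0.1, 1.0]
opening: 1.002
t: 10.85
tool_pos: [0.5572, -0.0112, 0.1502]
tcp_rot: [2.617, 1.736, -0.002]
contact_force: [-0.1, 0.3, -0.3]
opening: 1.001
t 10.85 pos [ 0.5572 -0.0112  0.1502] jawyaw -0.3994 tilt [-0.0006 -0.0013] F [-0.1  0.3 -0.3] tau [ 0.   -0.04  0.06] open 1.001 j [-0.33  0.19  0.3   1.79 -0.06  1.17 -0.41]
```

View pics/n1.png

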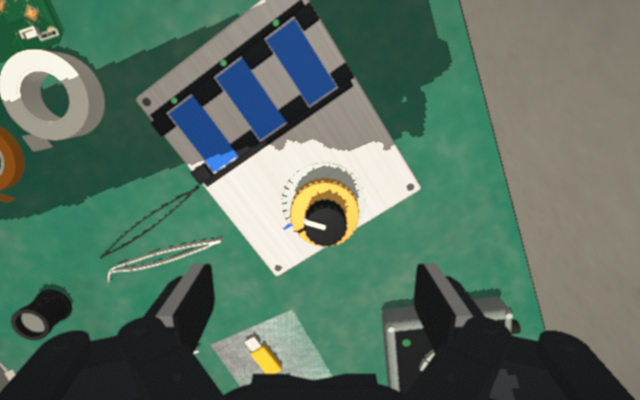

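View pics/n1z.png

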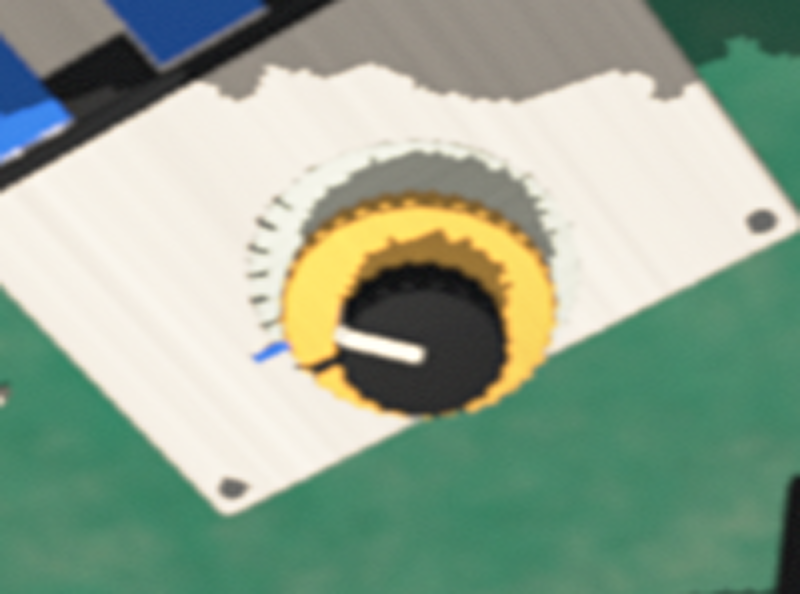

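Run:
```python
from h import *
c=shot("wrist");st()
P=lambda x,y,z:p2w(c,(220+x/4,120+y/3.3),z)[0]
print("adj",P(424,352,.069),"linedir",end=" ")
a=P(340,335,.069);b=P(422,355,.069);d=a-b;print(np.arctan2(d[1],d[0]))
print("ring",P(418.5,306,.044), "rw",np.linalg.norm(P(284,306,.044)-P(553,306,.044)),"adjw",np.linalg.norm(P(340,352,.069)-P(507,352,.069)))
s1=P(233,488,.012);s2=P(762,221,.012);s3=p2w(c,(147,101),.012)[0];print(s1,s2,s3,"yaw",np.arctan2(*(s2-s1)[1::-1]),"cen",(s2+s3)/2, np.arctan2(*(s3-s1)[1::-1])-np.pi/2)
hsv=cv2.cvtColor(c["bgr"],cv2.COLOR_BGR2HSV)
m=cv2.inRange(hsv,(20,100,80),(30,255,255)); 
cs,_=cv2.findContours(m,cv2.RETR_EXTERNAL,cv2.CHAIN_APPROX_NONE)
k=max(cs,key=cv2.contourArea);print(cv2.boundingRect(k),cv2.contourArea(k))
m=cv2.inRange(hsv,(100,100,50),(130,255,255)); m=cv2.morphologyEx(m,cv2.MORPH_OPEN,np.ones((3,3)))
cs,_=cv2.findContours(m,cv2.RETR_EXTERNAL,cv2.CHAIN_APPROX_NONE)
for k in cs:
    if cv2.contourArea(k)<300: continue
    w=p2w(c,k[:,0,:],.012)[:,:2].astype(np.float32)
    r=cv2.minAreaRect((w*1000));print("blue",np.round(r[0],1),np.round(r[1],1),round(r[2],1))
```

```text
t 10.95 pos [ 0.5573 -0.0109  0.1504] jawyaw -0.3999 tilt [-0.0002 -0.0011] F [-0.2 -0.2 -0. ] tau [ 0.04 -0.01  0.02] open 1.003 j [-0.33  0.19  0.3   1.79 -0.06  1.17 -0.41]
adj [ 0.55749145 -0.03215079  0.069     ] linedir 2.43293725792932
ring [ 0.55792703 -0.03034375  0.044     ] rw 0.05404217778604789 adjw 0.030756541889658744
[ 0.49246019 -0.07577728  0.012     ] [ 0.63313365 -0.04867906  0.012     ] [0.45786512 0.10478859 0.012     ] yaw 0.1903010965448761 cen [0.54549938 0.02805477 0.012     ] 0.18929857759637647
(290, 183, 69, 62) 1100.0
blue [487.3  62.5] [27.6 59.6] 11.3
blue [537.   72.3] [27.4 58.8] 11.0
blue [585.3  81.6] [27.5 58.9] 11.1
```

Run:
```python
from h import *
delta([.5574,-.0326,.07],-.4)
```

```text
turn [0.    0.001 0.   ] shift [-0.0199  0.0085  0.0804] rows>= 2 j [-0.33  0.19  0.3   1.79 -0.06  1.17 -0.41] t 10.95 jaw yaw -0.4
```

```bash
python3 -m pendant '[0,0,0,-0.0199,0.0085,0.03,1, 0,0,0,-0.0199,0.0085,0.06,1, 0,0,0,-0.0199,0.0085,0.08,1, 0,0,0,-0.0199,0.0085,0.08,1, 0,0,0,-0.0199,0.0085,0.08,1]'
python3 - <<'E'
from h import *
st();delta([.5574,-.0326,.01],-.4)
c=shot("wrist","n2")
E
```

```text
t: 11.58
tool_pos: [0.5579, -0.0321, 0.0714]
tcp_rot: [2.617, 1.735, 0.0]
contact_force: [0.1, 0.9, -0.2]
opening: 1.002
t 11.57 pos [ 0.5579 -0.0321  0.0714] jawyaw -0.3999 tilt [ 0.0008 -0.001 ] F [ 0.1  0.9 -0.2] tau [ 0.01 -0.06  0.02] open 1.002 j [-0.29  0.28  0.31  1.87 -0.1   1.01 -0.34]
turn [0.001 0.001 0.   ] shift [-0.0006 -0.0003  0.0614] rows>= 1 j [-0.29  0.28  0.31  1.87 -0.1   1.01 -0.34] t 11.57 jaw yaw -0.4
```

View pics/n2.png

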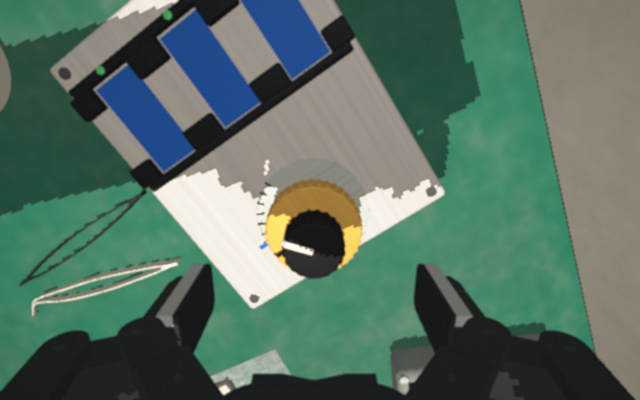

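Adjuster centred between fingers (x≈314). Descend and close on the ring.

```bash
python3 -m pendant '[0,0,0,-0.0006,-0.0003,0.02,1, 0,0,0,-0.0006,-0.0003,0.04,1, 0,0,0,-0.0006,-0.0003,0.055,1, 0,0,0,-0.0006,-0.0003,0.06,1, 0,0,0,-0.0006,-0.0003,0.06,1]'
python3 - <<'E'
from h import *
st()
c=shot("wrist","n3")
s=shot("side");p=w2p(s,[.557,-.033,.05]).astype(int);x0,y0=p-[70,60]
im=cv2.resize(s["bgr"][y0:y0+120,x0:x0+140],None,fx=5,fy=5,interpolation=cv2.INTER_CUBIC)
cv2.imwrite("pics/n3s.png",im)
E
```

```text
t: 12.25
tool_pos: [0.557, -0.0325, 0.0107]
tcp_rot: [2.618, 1.735, -0.001]
contact_force: [0.1, 0.7, -0.1]
opening: 1.002
t 12.25 pos [ 0.557  -0.0325  0.0107] jawyaw -0.4 tilt [-0.0001 -0.001 ] F [ 0.1  0.7 -0.1] tau [ 0.01 -0.03  0.06] open 1.002 j [-0.27  0.36  0.29  1.92 -0.13  0.89 -0.31]
```

View pics/n3s.png

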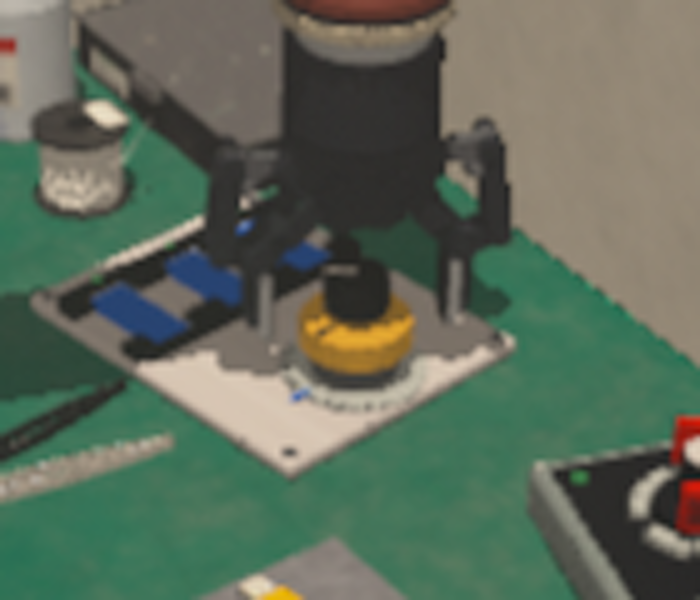

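```bash
python3 -m pendant '[0,0,0,0.0001,0.0003,0,0.8, 0,0,0,0.0001,0.0003,0,0.7, 0,0,0,0.0001,0.0003,0,0.5, 0,0,0,0.0001,0.0003,0,0.4, 0,0,0,0.0001,0.0003,0,0.3, 0,0,0,0.0001,0.0003,0,0.3]'
python3 - <<'E'
from h import *
st()
c=shot("wrist","n4")
s=shot("side");p=w2p(s,[.557,-.033,.05]).astype(int);x0,y0=p-[70,60]
im=cv2.resize(s["bgr"][y0:y0+120,x0:x0+140],None,fx=5,fy=5,interpolation=cv2.INTER_CUBIC)
cv2.imwrite("pics/n4s.png",im)
E
```

```text
t: 13.1
tool_pos: [0.5576, -0.0325, 0.0113]
tcp_rot: [2.618, 1.735, 0.0]
contact_force: [-1.6, -0.1, 7.0]
opening: 0.637
t 13.1 pos [ 0.5576 -0.0325  0.0113] jawyaw -0.4001 tilt [ 0.0007 -0.0008] F [-1.6 -0.1  7. ] tau [-0.01  0.43  0.05] open 0.637 j [-0.27  0.36  0.29  1.91 -0.13  0.89 -0.31]
```

View pics/n4s.png

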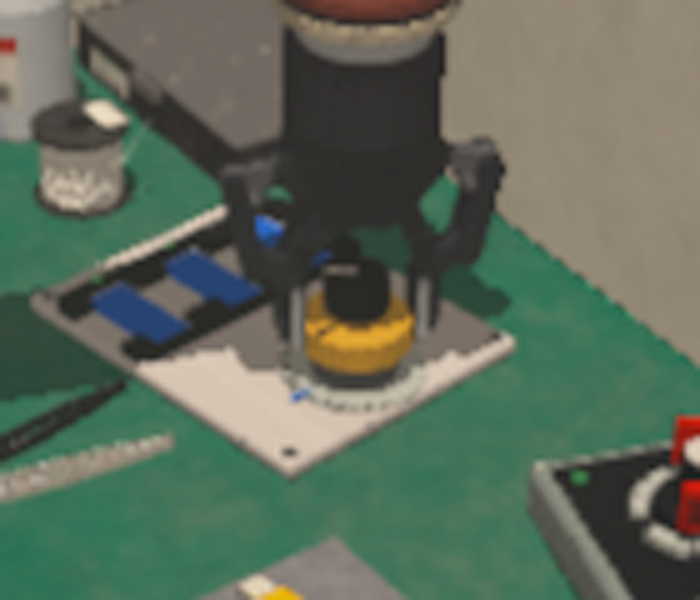

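View pics/n4.png

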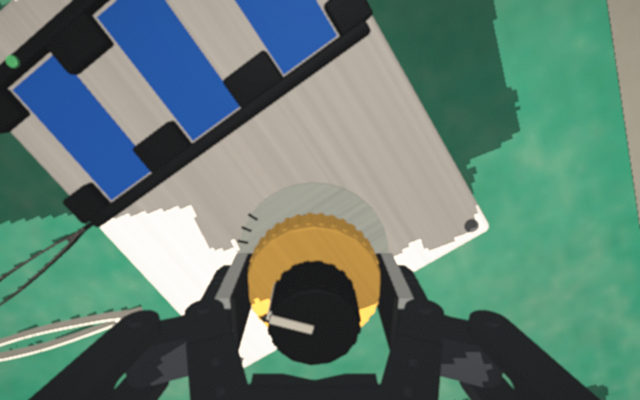

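```bash
python3 -m pendant '[0,0,-0.12,0,0,0,0.3, 0,0,-0.25,0,0,0,0.3, 0,0,-0.38,0,0,0,0.3, 0,0,-0.51,0,0,0,0.3, 0,0,-0.64,0,0,0,0.3]'
python3 - <<'E'
from h import *
st()
c=shot("wrist","n5")
E
python3 -m pendant '[0,0,-0.13,0,0,0,0.3, 0,0,-0.26,0,0,0,0.3, 0,0,-0.39,0,0,0,0.3, 0,0,-0.52,0,0,0,0.3, 0,0,-0.56,0,0,0,0.3, 0,0,-0.58,0,0,0,0.3, 0,0,-0.58,0,0,0,0.3]'
python3 - <<'E'
from h import *
st()
c=shot("wrist","n6")
E
```

```text
t: 13.82
tool_pos: [0.5575, -0.0325, 0.0113]
tcp_rot: [1.934, 2.474, -0.0]
contact_force: [-3.9, 0.3, 10.5]
opening: 0.63
t 13.82 pos [ 0.5575 -0.0325  0.0113] jawyaw 0.2437 tilt [ 0.0005 -0.0007] F [-3.9  0.3 10.5] tau [ 0.02  1.07 -0.18] open 0.63 j [-0.17  0.35  0.17  1.91 -0.08  0.89  0.28]
t: 14.75
tool_pos: [0.5573, -0.0326, 0.0113]
tcp_rot: [1.156, 2.921, 0.0]
contact_force: [-2.4, 2.3, 8.7]
opening: 0.631
t 14.75 pos [ 0.5573 -0.0326  0.0113] jawyaw 0.8168 tilt [ 0.0003 -0.    ] F [-2.4  2.3  8.7] tau [ 0.24  0.55 -1.63] open 0.631 j [-0.08  0.35  0.07  1.9  -0.03  0.89  0.82]
```

View pics/n6.png

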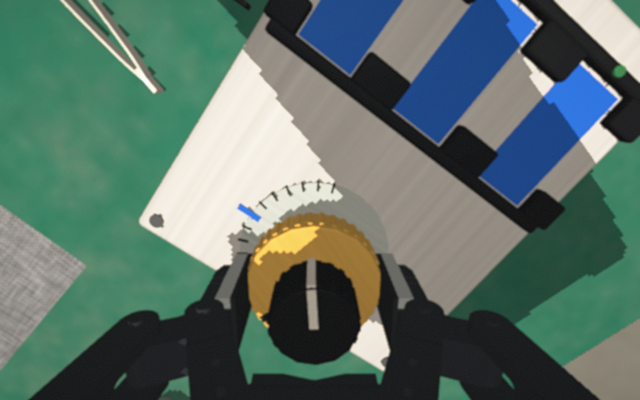

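```bash
python3 -m pendant '[0,0,0,0,0,0,0.7, 0,0,0,0,0,0,1, 0,0,0,0,0,0,1, 0,0,0,0,0,-0.012,1, 0,0,0,0,0,-0.023,1, 0,0,0,0,0,-0.023,1, 0,0,0,0,0,-0.023,1]'
python3 - <<'E'
from h import *
st();delta([.5574,-.0326,.034],.817)
c=shot("wrist","n7")
E
```

```text
t: 15.68
tool_pos: [0.5571, -0.0324, 0.0336]
tcp_rot: [1.152, 2.923, -0.001]
contact_force: [-0.2, -0.0, -1.3]
opening: 1.0
t 15.68 pos [ 0.5571 -0.0324  0.0336] jawyaw 0.82 tilt [-0.    -0.001] F [-0.2 -0.  -1.3] tau [ 0.01 -0.   -0.04] open 1.0 j [-0.08  0.32  0.07  1.89 -0.03  0.93  0.82]
turn [-0.001  0.001  0.003] shift [-0.0004  0.0001 -0.0004] rows>= 1 j [-0.08  0.32  0.07  1.89 -0.03  0.93  0.82] t 15.68 jaw yaw 0.82
```

View pics/n7.png

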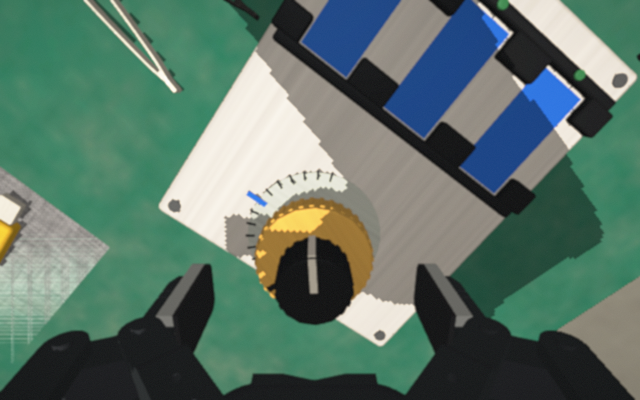

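```bash
python3 - <<'E'
from h import *
c=shot("wrist")
im=c["bgr"];z=cv2.resize(im[220:335,250:385],None,fx=5,fy=5,interpolation=cv2.INTER_CUBIC);cv2.imwrite("pics/n7z.png",z)
a=p2w(c,(311,240),.069)[0];b=p2w(c,(314,293),.069)[0];d=a-b;print(np.arctan2(d[1],d[0]),np.linalg.norm(d))
E
python3 -m pendant '[0,0,0,0,0,0,0.7, 0,0,0,0,0,0,0.5, 0,0,0,0,0,0,0.35, 0,0,0,0,0,0,0.2, 0,0,0,0,0,0,0.15, 0,0,0,0,0,0,0.15, 0,0,0,0,0,0,0.15]'
python3 - <<'E'
from h import *
st()
c=shot("wrist","n8")
E
```

```text
2.438767206039672 0.023069175065392328
t: 16.65
tool_pos: [0.5571, -0.0324, 0.0336]
tcp_rot: [1.152, 2.923, -0.002]
contact_force: [-2.2, 0.0, 5.5]
opening: 0.351
t 16.65 pos [ 0.5571 -0.0324  0.0336] jawyaw 0.8199 tilt [-0.0003 -0.001 ] F [-2.2  0.   5.5] tau [ 0.04  0.51 -0.01] open 0.351 j [-0.08  0.32  0.07  1.89 -0.03  0.93  0.82]
```

View pics/n8.png

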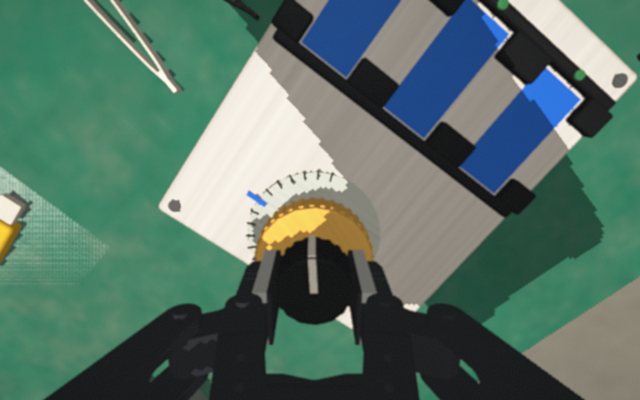

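View pics/n7z.png

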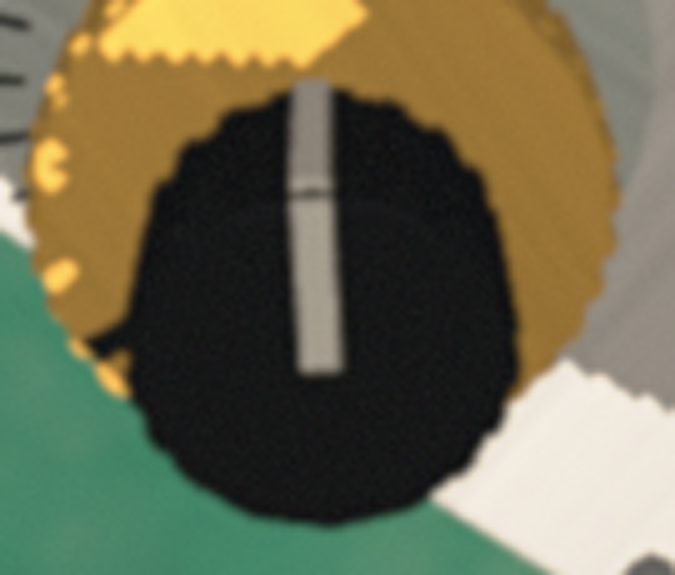

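Run:
```python
from h import *
c=shot("wrist")
a=p2w(c,(311.8,259),.069)[0];b=p2w(c,(314.2,294.6),.069)[0];d=a-b;print(np.arctan2(d[1],d[0]),np.linalg.norm(d), b)
# blue line dir
a=p2w(c,(248,193),.012)[0];b=p2w(c,(266,205),.012)[0];d=a-b;print(a,b,np.arctan2(d[1],d[0]),np.arctan2(*(((a+b)/2-[.5574,-.0326,0.012])[1::-1])))
```

```text
2.4481400450044575 0.01586507385184637 [ 0.55683275 -0.0329357   0.069     ]
[ 0.51413712 -0.04138717  0.012     ] [ 0.52545777 -0.03919466  0.012     ] -2.950287705359556 -2.9398434615725186
```

```bash
python3 -m pendant '[0,0,-0.12,0,0,0,0.15, 0,0,-0.25,0,0,0,0.15, 0,0,-0.38,0,0,0,0.15, 0,0,-0.51,0,0,0,0.15, 0,0,-0.64,0,0,0,0.15, 0,0,-0.77,0,0,0,0.15, 0,0,-0.89,0,0,0,0.15, 0,0,-0.89,0,0,0,0.15]';python3 -m pendant '[0,0,0,0,0,0,0.15, 0,0,0,0,0,0,0.15]'
python3 - <<'E'
from h import *
st()
c=shot("wrist","n9")
z=cv2.resize(c["bgr"][180:335,230:385],None,fx=3.8,fy=3.8,interpolation=cv2.INTER_CUBIC);cv2.imwrite("pics/n9z.png",z)
E
```

```text
t: 17.75
tool_pos: [0.5569, -0.0328, 0.0336]
tcp_rot: [0.221, -3.133, 0.002]
contact_force: [-2.2, -1.2, 5.3]
opening: 0.35
t: 18.0
tool_pos: [0.5569, -0.0328, 0.0336]
tcp_rot: [0.218, -3.133, 0.002]
contact_force: [-2.7, -0.7, 5.4]
opening: 0.352
t 18.0 pos [ 0.5569 -0.0328  0.0336] jawyaw 1.7099 tilt [-0.0005 -0.0014] F [-2.7 -0.7  5.4] tau [-0.31  0.65  0.09] open 0.352 j [ 0.04  0.32 -0.07  1.88  0.03  0.94  1.66]
```

View pics/n9z.png

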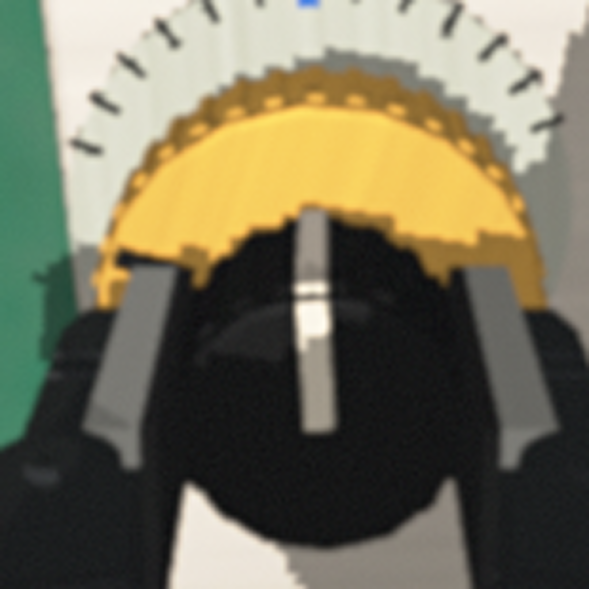

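```bash
python3 -m pendant '[0,0,0,0,0,0,0.6, 0,0,0,0,0,0,1, 0,0,0,0,0,0,1, 0,0,0,0.0002,-0.0004,0.012,1, 0,0,0,0.0002,-0.0004,0.0225,1, 0,0,0,0.0002,-0.0004,0.0225,1]'
python3 - <<'E'
from h import *
st();delta([.5574,-.0326,.011],1.71)
c=shot("wrist","n10")
z=cv2.resize(c["bgr"][200:375,230:405],None,fx=3.3,fy=3.3,interpolation=cv2.INTER_CUBIC);cv2.imwrite("pics/n10z.png",z)
E
```

```text
t: 18.8
tool_pos: [0.5558, -0.0329, 0.0094]
tcp_rot: [0.218, -3.131, 0.001]
contact_force: [0.2, -0.2, 0.1]
opening: 0.998
t 18.8 pos [ 0.5558 -0.0329  0.0094] jawyaw 1.71 tilt [-0.0029 -0.001 ] F [ 0.2 -0.2  0.1] tau [ 0.05  0.   -0.  ] open 0.998 j [ 0.04  0.35 -0.07  1.9   0.03  0.89  1.66]
turn [-0.001 -0.003  0.   ] shift [-0.0016  0.     -0.0016] rows>= 1 j [ 0.04  0.35 -0.07  1.9   0.03  0.89  1.66] t 18.8 jaw yaw 1.71
```

View pics/n10z.png

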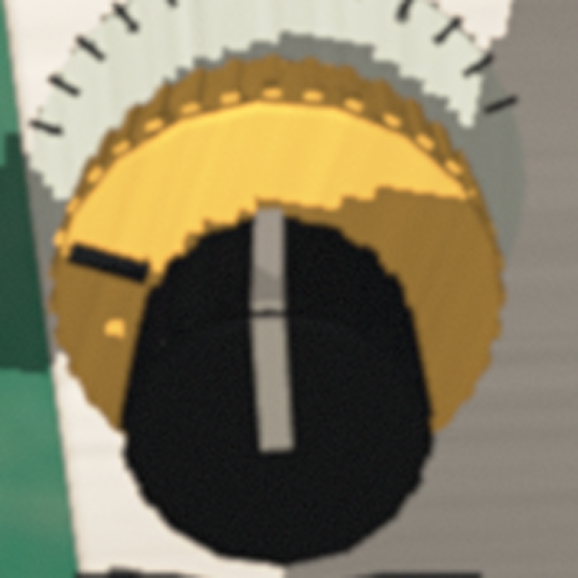

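```bash
python3 - <<'E'
from h import *
c=shot("wrist");st()
P=lambda x,y,z:p2w(c,(230+x/3.3,200+y/3.3),z)[0]
d=P(268.5,315,.069)-P(276.5,452,.069);print(np.arctan2(d[1],d[0])%(2*np.pi)-3.335)
E
python3 -m pendant '[0,0,0,-0.0012,0,-0.001,0.8, 0,0,0,-0.0012,0,-0.001,0.7, 0,0,0,-0.0012,0,-0.001,0.5, 0,0,0,-0.0012,0,-0.001,0.4, 0,0,0,-0.0012,0,-0.001,0.3, 0,0,0,-0.0012,0,-0.001,0.3]'; python3 -c "
from h import *
st()"
```

```text
t 18.9 pos [ 0.5568 -0.0328  0.0107] jawyaw 1.71 tilt [-0.0009 -0.0009] F [ 0.2 -0.1  0.1] tau [0.03 0.01 0.01] open 1.003 j [ 0.04  0.35 -0.07  1.9   0.03  0.89  1.66]
-0.0070808804679267645
t: 19.65
tool_pos: [0.5585, -0.0326, 0.0129]
tcp_rot: [-0.218, 3.133, -0.001]
contact_force: [-3.0, 0.0, 7.0]
opening: 0.631
t 19.65 pos [ 0.5585 -0.0326  0.0129] jawyaw 1.7099 tilt [ 0.0006 -0.0009] F [-3.  0.  7.] tau [ 0.1   0.58 -0.03] open 0.631 j [ 0.04  0.35 -0.07  1.89  0.03  0.9   1.66]
```

```bash
python3 -m pendant '[0,0,0,0.001,0,0,0.3, 0,0,0.12,0.001,0,0,0.3, 0,0,0.25,0.001,0,0,0.3, 0,0,0.38,0.001,0,0,0.3, 0,0,0.51,0.001,0,0,0.3, 0,0,0.62,0.001,0,0,0.3]'
python3 - <<'E'
from h import *
st()
E
python3 -m pendant '[0,0,0.12,0,0,0,0.3, 0,0,0.25,0,0,0,0.3, 0,0,0.38,0,0,0,0.3, 0,0,0.5,0,0,0,0.3, 0,0,0.57,0,0,0,0.3, 0,0,0.61,0,0,0,0.3, 0,0,0.61,0,0,0,0.3]'
python3 - <<'E'
from h import *
st()
c=shot("wrist","n11")
E
```

```text
t: 20.4
tool_pos: [0.5584, -0.0332, 0.0129]
tcp_rot: [0.753, 3.047, -0.001]
contact_force: [1.3, -1.1, 5.0]
opening: 0.626
t 20.4 pos [ 0.5584 -0.0332  0.0129] jawyaw 1.0863 tilt [ 0.0022 -0.0015] F [ 1.3 -1.1  5. ] tau [-0.34 -0.21  0.21] open 0.626 j [-0.05  0.35  0.04  1.9  -0.02  0.89  1.08]
t: 21.28
tool_pos: [0.5573, -0.0323, 0.0129]
tcp_rot: [1.63, 2.685, -0.0]
contact_force: [-3.1, 1.5, 9.5]
opening: 0.629
t 21.27 pos [ 0.5573 -0.0323  0.0129] jawyaw 0.4795 tilt [ 0.0001 -0.0004] F [-3.1  1.5  9.5] tau [ 0.44  0.86 -0.2 ] open 0.629 j [-0.15  0.35  0.15  1.91 -0.06  0.89  0.51]
```

View pics/n11.png

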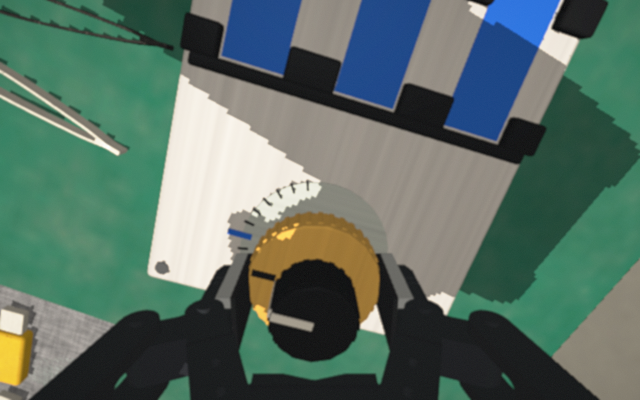

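Run:
```python
from h import *
c=shot("wrist");st()
a=p2w(c,(263,274.5),.044)[0]-[.5574,-.0326,.044];print(a,np.arctan2(a[1],a[0])%(2*np.pi))
# n1 pose
M=np.eye(4);M[:3,:3]=R.from_rotvec([2.617,1.736,-.002]).as_matrix();M[:3,3]=[.5572,-.0112,.1502]
c["cw"]=M@c["mount"]
a=p2w(c,(220+322/4,120+364/3.3),.044)[0]-[.5574,-.0326,.044];print(a,np.arctan2(a[1],a[0])%(2*np.pi))
```

```text
t 21.38 pos [ 0.5573 -0.0324  0.0129] jawyaw 0.4799 tilt [ 0.0001 -0.0003] F [-4.1  1.3 10.9] tau [ 0.45  0.85 -0.2 ] open 0.628 j [-0.15  0.35  0.15  1.91 -0.06  0.89  0.51]
[-2.19850998e-02 -4.03576983e-03 -1.38777878e-17] 3.3231398512630754
[-2.34240789e-02 -3.74386382e-03 -1.38777878e-17] 3.3000818753800285
```

```bash
python3 -m pendant '[0,0,0.03,0,0,0,0.3, 0,0,0.06,0,0,0,0.3, 0,0,0.06,0,0,0,0.3]'
python3 - <<'E'
from h import *
st();c=shot("wrist","n12")
z=cv2.resize(c["bgr"][200:375,230:405],None,fx=3.3,fy=3.3,interpolation=cv2.INTER_CUBIC);cv2.imwrite("pics/n12z.png",z)
E
```

```text
t: 21.75
tool_pos: [0.5571, -0.0317, 0.0128]
tcp_rot: [-1.705, -2.639, 0.001]
contact_force: [-5.1, 1.2, 10.4]
opening: 0.633
t 21.75 pos [ 0.5571 -0.0317  0.0128] jawyaw 0.4234 tilt [-0.0004 -0.0006] F [-5.1  1.2 10.4] tau [0.59 0.9  1.57] open 0.633 j [-0.16  0.35  0.16  1.91 -0.07  0.89  0.46]
```

View pics/n12z.png

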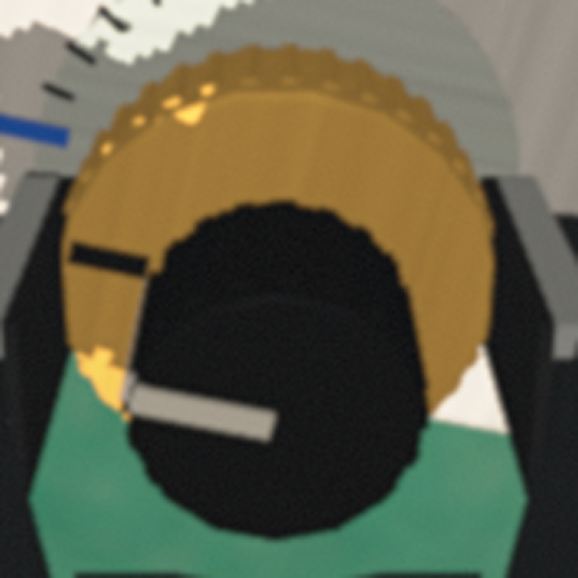

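```bash
python3 - <<'E'
from h import *
c=shot("wrist");st()
P=lambda x,y,z:p2w(c,(230+x/3.3,200+y/3.3),z)[0]
d=P(136,401,.069)-P(273,425,.069);print(np.arctan2(d[1],d[0])%(2*np.pi)-3.335)
E
python3 -m pendant '[0,0,-0.03,0,0,0,0.5, 0,0,-0.03,0,0,0,0.8, 0,0,-0.03,0,0,0,1, 0,0,-0.03,0,0,0,1, 0,0,-0.03,0,0,-0.05,1, 0,0,-0.03,0,0,-0.1,1, 0,0,-0.03,0,0,-0.15,1, 0,0,-0.03,0,0,-0.15,1]'
python3 - <<'E'
from h import *
st();c=shot("wrist","n13"); delta([.44,-.2,.2],.3)
z=cv2.resize(c["bgr"][120:300,220:420],None,fx=4,fy=3.3,interpolation=cv2.INTER_CUBIC);cv2.imwrite("pics/n13z.png",z)
E
```

```text
t 21.85 pos [ 0.5571 -0.0317  0.0128] jawyaw 0.4237 tilt [-0.0004 -0.0005] F [-5.1  2.3 10. ] tau [0.69 0.95 1.51] open 0.629 j [-0.16  0.35  0.16  1.91 -0.07  0.89  0.46]
0.023344101165824416
t: 22.85
tool_pos: [0.5597, -0.0329, 0.1663]
tcp_rot: [1.667, 2.655, 0.005]
contact_force: [0.4, 0.4, 0.4]
opening: 1.002
t 22.85 pos [ 0.5597 -0.0329  0.1663] jawyaw 0.4495 tilt [ 0.0072 -0.0006] F [0.4 0.4 0.4] tau [-0.03  0.03  0.02] open 1.002 j [-0.17  0.18  0.17  1.77 -0.03  1.19  0.46]
turn [0.003 0.002 0.15 ] shift [-0.0992 -0.1792 -0.0365] rows>= 4 j [-0.17  0.18  0.17  1.77 -0.03  1.19  0.46] t 22.9 jaw yaw 0.45
```

View pics/n13z.png

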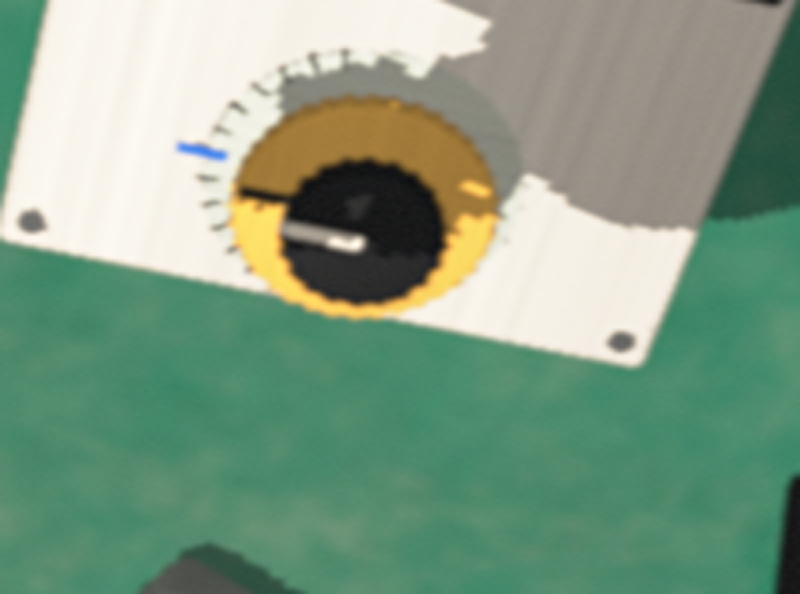

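```bash
python3 -m pendant '[0,0,0.07,-0.025,-0.045,-0.02,1, 0,0,0.14,-0.05,-0.09,-0.0365,1, 0,0,0.25,-0.075,-0.135,-0.0365,1, 0,0,0.35,-0.1,-0.18,-0.0365,1, 0,0,0.45,-0.1,-0.18,-0.0365,1, 0,0,0.45,-0.1,-0.18,-0.0365,1, 0,0,0.45,-0.1,-0.18,-0.0365,1]'
python3 - <<'E'
from h import *
st();c=shot("wrist","k1")
hsv=cv2.cvtColor(c["bgr"],cv2.COLOR_BGR2HSV)
m=cv2.inRange(hsv,(18,150,100),(32,255,255))
cs,_=cv2.findContours(m,cv2.RETR_EXTERNAL,cv2.CHAIN_APPROX_NONE)
for k in cs:
    if cv2.contourArea(k)<150: continue
    w=p2w(c,k[:,0,:],.011)[:,:2].astype(np.float32)
    r=cv2.minAreaRect((w*1000));print("body",k[:,0].mean(0).round(),np.round(r[0],1),np.round(r[1],1),round(r[2],1))
E
```

```text
t: 23.78
tool_pos: [0.4386, -0.2003, 0.1979]
tcp_rot: [-2.217, -2.225, 0.003]
contact_force: [0.3, -0.4, 0.6]
opening: 1.0
t 23.77 pos [ 0.4386 -0.2003  0.1979] jawyaw 0.0034 tilt [-0.0016 -0.0008] F [ 0.3 -0.4  0.6] tau [ 0.02 -0.01  0.02] open 1.0 j [ 0.01 -0.01  0.33  1.9   0.    1.25  0.34]
body [325. 248.] [ 450.4 -287.6] [16.4 34.7] 6.0
body [314. 201.] [ 437.6 -234.7] [33.8 16.2] 88.0
body [309. 141.] [ 432.9 -172.6] [17.3 34. ] 9.1
body [455.   4.] [561.6 -52.4] [34.7  7.8] 0.1
```

View pics/k1.png

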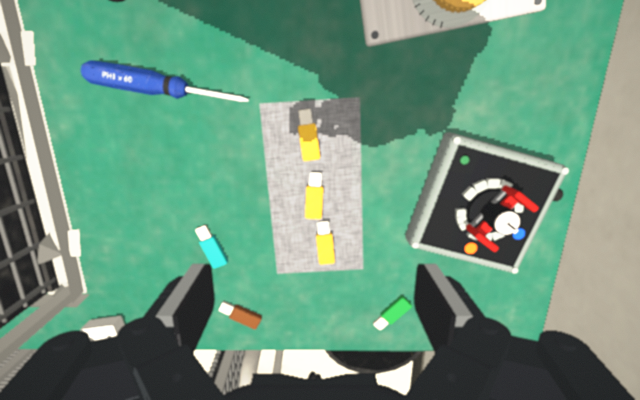

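Run:
```python
from h import *
st();delta([.4323,-.1687,.08],.159)
```

```text
t 23.82 pos [ 0.4387 -0.2003  0.198 ] jawyaw 0.0031 tilt [-0.0013 -0.0009] F [ 0.4 -0.1  0.1] tau [ 0.01 -0.02 -0.01] open 0.996 j [ 0.01 -0.01  0.33  1.9   0.    1.25  0.34]
turn [-0.001  0.001 -0.156] shift [ 0.0317 -0.0062  0.118 ] rows>= 2 j [ 0.01 -0.01  0.33  1.9   0.    1.25  0.34] t 23.82 jaw yaw 0.003
```

```bash
python3 -m pendant '[0,0,-0.1,0.02,-0.004,0.04,0.5, 0,0,-0.156,0.0317,-0.0062,0.08,0.5, 0,0,-0.156,0.0317,-0.0062,0.118,0.5, 0,0,-0.156,0.0317,-0.0062,0.118,0.5, 0,0,-0.156,0.0317,-0.0062,0.118,0.5, 0,0,-0.156,0.0317,-0.0062,0.118,0.5]'
cat > sticks.py <<'E'
from h import *
def sticks(c,z=.011):
    hsv=cv2.cvtColor(c["bgr"],cv2.COLOR_BGR2HSV)
    m=cv2.inRange(hsv,(18,150,90),(32,255,255));out=[]
    cs,_=cv2.findContours(m,cv2.RETR_EXTERNAL,cv2.CHAIN_APPROX_NONE)
    for k in cs:
        if cv2.contourArea(k)<150: continue
        w=p2w(c,k[:,0,:],z)[:,:2].astype(np.float32)
        (x,y),(a,b),ang=cv2.minAreaRect(w*1000)
        yaw=np.radians(ang) if a<b else np.radians(ang-90)
        u=np.array([-np.sin(yaw),np.cos(yaw)])
        g=np.array([x,y])/1000+.004*u
        print("px",k[:,0].mean(0).round(),"body",round(x,1),round(y,1),round(a,1),round(b,1),"yaw",round(yaw,3),"grip",g.round(4))
E
python3 - <<'E'
from sticks import *
st();c=shot("wrist","k2");sticks(c)
E
```

```text
t: 24.58
tool_pos: [0.4336, -0.1698, 0.0822]
tcp_rot: [2.04, 2.386, 0.001]
contact_force: [0.1, 0.9, -0.2]
opening: 0.497
t 24.57 pos [ 0.4336 -0.1698  0.0822] jawyaw 0.1562 tilt [ 0.0023 -0.0015] F [ 0.1  0.9 -0.2] tau [-0.01 -0.03  0.03] open 0.497 j [-0.01  0.07  0.3   2.07 -0.03  0.99  0.46]
px [312. 346.] body 449.7 -286.1 16.9 37.2 yaw 0.08 grip [ 0.4494 -0.2821]
px [306. 287.] body 437.1 -233.8 36.7 16.9 yaw -0.05 grip [ 0.4373 -0.2298]
px [313. 208.] body 432.5 -171.7 17.0 34.7 yaw 0.165 grip [ 0.4319 -0.1677]
px [569.  32.] body 569.3 -41.2 35.6 68.2 yaw 1.259 grip [ 0.5655 -0.04  ]
```

View pics/k2.png

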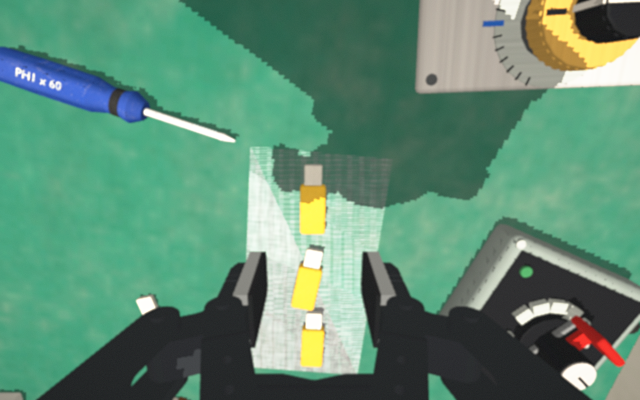

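Run:
```python
from h import *
st();delta([.432,-.168,.005],.163)
```

```text
t 24.62 pos [ 0.4334 -0.1697  0.082 ] jawyaw 0.1561 tilt [ 0.0021 -0.0014] F [ 0.2 -0.8 -0.1] tau [ 0.03 -0.04  0.03] open 0.5 j [-0.01  0.07  0.3   2.07 -0.03  0.99  0.46]
turn [ 0.002  0.002 -0.007] shift [ 0.002  -0.0013  0.077 ] rows>= 2 j [-0.01  0.07  0.3   2.07 -0.03  0.99  0.46] t 24.62 jaw yaw 0.156
```

```bash
python3 -m pendant '[0.002,0.002,-0.007,0.002,-0.0013,0.03,0.5, 0.002,0.002,-0.007,0.002,-0.0013,0.06,0.5, 0.002,0.002,-0.007,0.002,-0.0013,0.073,0.5, 0.002,0.002,-0.007,0.002,-0.0013,0.075,0.5, 0.002,0.002,-0.007,0.002,-0.0013,0.075,0.5]'
python3 - <<'E'
from sticks import *
st();delta([.432,-.168,-.009],.163);c=shot("wrist","k3")
s=shot("side");p=w2p(s,[.432,-.168,.02]).astype(int);x0,y0=p-[70,60]
im=cv2.resize(s["bgr"][y0:y0+120,x0:x0+140],None,fx=5,fy=5,interpolation=cv2.INTER_CUBIC)
cv2.imwrite("pics/k3s.png",im)
E
```

```text
t: 25.25
tool_pos: [0.4315, -0.1679, 0.0065]
tcp_rot: [-2.033, -2.394, 0.001]
contact_force: [0.7, -0.1, -0.2]
opening: 0.493
t 25.25 pos [ 0.4315 -0.1679  0.0065] jawyaw 0.1629 tilt [-0.0013  0.0004] F [ 0.7 -0.1 -0.2] tau [ 0.03 -0.    0.02] open 0.493 j [ 0.    0.19  0.3   2.14 -0.08  0.82  0.51]
turn [-0.001 -0.001 -0.   ] shift [-0.0001  0.0005  0.0155] rows>= 1 j [ 0.    0.19  0.3   2.14 -0.08  0.82  0.51] t 25.25 jaw yaw 0.163
```

View pics/k3.png

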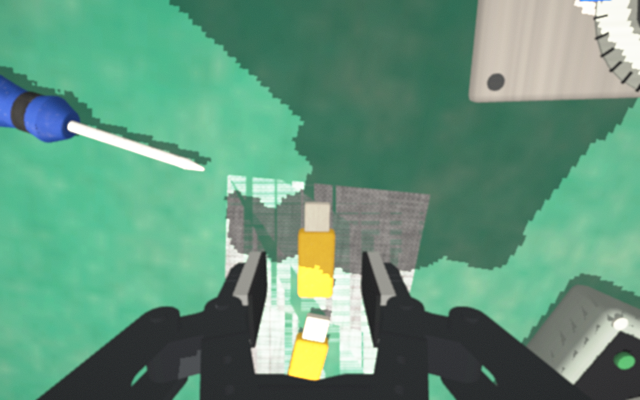

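View pics/k3s.png

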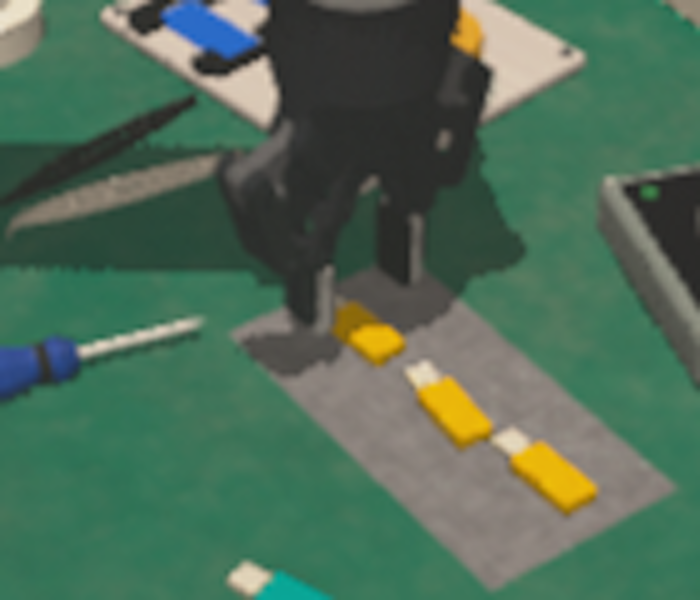

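```bash
python3 -m pendant '[0,0,0,0,0.0005,0.006,0.5, 0,0,0,0,0.0005,0.012,0.5, 0,0,0,0,0.0005,0.016,0.5, 0,0,0,0,0.0005,0.016,0.5]'; python3 -c "
from h import *
st()"; python3 -m pendant '[0,0,0,0,0,0,0.35, 0,0,0,0,0,0,0.2, 0,0,0,0,0,0,0.1, 0,0,0,0,0,0,0, 0,0,0,0,0,0,0]'
python3 - <<'E'
from sticks import *
st();c=shot("wrist","k4")
s=shot("side");p=w2p(s,[.432,-.168,.02]).astype(int);x0,y0=p-[70,60]
im=cv2.resize(s["bgr"][y0:y0+120,x0:x0+140],None,fx=5,fy=5,interpolation=cv2.INTER_CUBIC)
cv2.imwrite("pics/k4s.png",im)
E
```

```text
t: 25.85
tool_pos: [0.4308, -0.1676, -0.0109]
tcp_rot: [-2.031, -2.392, 0.003]
contact_force: [-0.9, -0.3, 0.3]
opening: 0.5
t 25.85 pos [ 0.4308 -0.1676 -0.0109] jawyaw 0.163 tilt [-0.0036  0.0008] F [-0.9 -0.3  0.3] tau [ 0.02 -0.04 -0.02] open 0.5 j [ 0.01  0.22  0.29  2.15 -0.09  0.79  0.52]
t: 26.48
tool_pos: [0.4314, -0.1677, -0.01]
tcp_rot: [-2.032, -2.393, 0.001]
contact_force: [-1.2, -0.1, 5.8]
opening: 0.186
t 26.48 pos [ 0.4314 -0.1677 -0.01  ] jawyaw 0.1629 tilt [-0.0022  0.0007] F [-1.2 -0.1  5.8] tau [ 0.15  0.37 -0.01] open 0.186 j [ 0.01  0.22  0.29  2.15 -0.09  0.79  0.52]
```

View pics/k4.png

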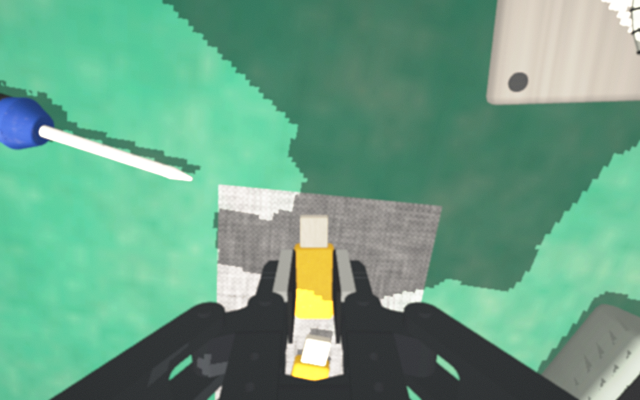

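View pics/k4s.png

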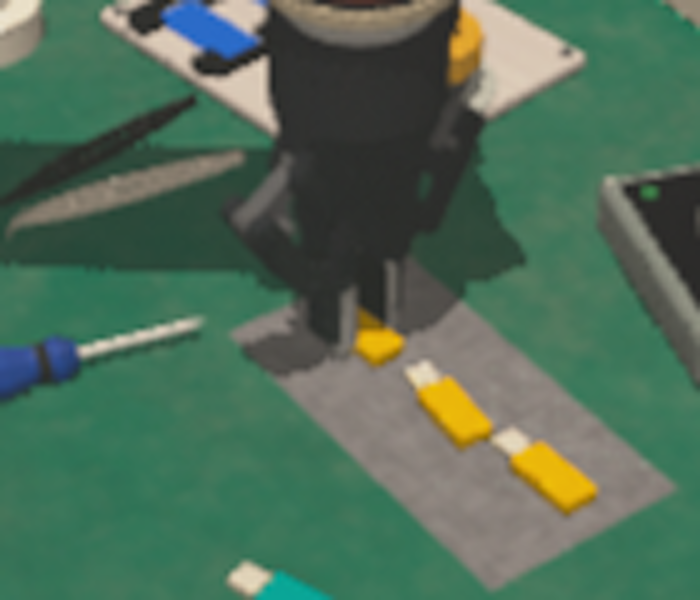

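```bash
python3 -m pendant '[0,0,0,0,0,-0.04,0, 0,0,0,0,0,-0.08,0, 0,0,0,0,0,-0.11,0, 0,0,0,0,0,-0.11,0]'
python3 - <<'E'
from sticks import *
st();c=shot("wrist","k5");delta([.5862,.0787,.1],.191)
E
```

```text
t: 27.08
tool_pos: [0.4331, -0.1681, 0.1018]
tcp_rot: [2.032, 2.394, 0.002]
contact_force: [-0.3, -0.1, -0.3]
opening: 0.184
t 27.07 pos [ 0.4331 -0.1681  0.1018] jawyaw 0.163 tilt [0.002  0.0001] F [-0.3 -0.1 -0.3] tau [ 0.03  0.01 -0.05] open 0.184 j [-0.02  0.05  0.31  2.06 -0.02  1.04  0.46]
turn [-0.    -0.001 -0.028] shift [0.2181 0.1921 0.0003] rows>= 5 j [-0.02  0.05  0.31  2.06 -0.02  1.04  0.46] t 27.12 jaw yaw 0.163
```

View pics/k5.png

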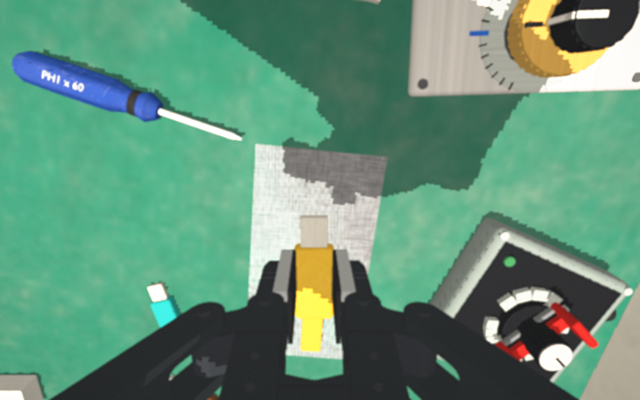

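```bash
python3 -m pendant '[0,0,0,0.04,0.035,0,0, 0,0,0,0.08,0.07,0,0, 0,0,0,0.12,0.105,0,0, 0,0,-0.028,0.16,0.14,0,0, 0,0,-0.028,0.2,0.175,0,0, 0,0,-0.028,0.218,0.192,0,0, 0,0,-0.028,0.218,0.192,0,0, 0,0,-0.028,0.218,0.192,0,0]'
python3 - <<'E'
from sticks import *
st();c=shot("wrist","k6");delta([.5862,.0787,.002],.191)
E
```

```text
t: 28.12
tool_pos: [0.5846, 0.0774, 0.0981]
tcp_rot: [-1.998, -2.42, 0.005]
contact_force: [0.6, -0.7, -0.3]
opening: 0.184
t 28.12 pos [0.5846 0.0774 0.0981] jawyaw 0.1901 tilt [-0.0047 -0.0003] F [ 0.6 -0.7 -0.3] tau [-0.05  0.01  0.01] open 0.184 j [-0.3   0.3   0.12  1.76 -0.04  1.09  0.02]
turn [-0.004 -0.001 -0.002] shift [0.0013 0.0021 0.0965] rows>= 2 j [-0.3   0.3   0.12  1.76 -0.04  1.09  0.02] t 28.18 jaw yaw 0.189
```

View pics/k6.png

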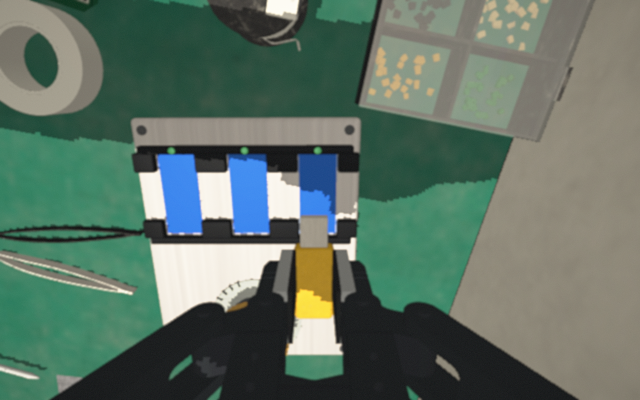

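```bash
python3 -m pendant '[0,0,0,0.0006,0.001,0.03,0, 0,0,0,0.0006,0.001,0.055,0, 0,0,0,0.0006,0.001,0.068,0, 0,0,0,0.0006,0.001,0.068,0, 0,0,0,0.0006,0.001,0.068,0]'
python3 - <<'E'
from sticks import *
st();c=shot("wrist","k7");delta([.5862,.0787,.001],.191)
E
```

```text
t: 28.8
tool_pos: [0.5869, 0.0792, 0.0324]
tcp_rot: [-1.999, -2.421, 0.0]
contact_force: [0.3, -1.5, 1.3]
opening: 0.181
t 28.8 pos [0.5869 0.0792 0.0324] jawyaw 0.1904 tilt [-0.0012  0.0009] F [ 0.3 -1.5  1.3] tau [0.02 0.01 0.  ] open 0.181 j [-0.3   0.38  0.11  1.81 -0.05  0.96  0.02]
turn [-0.001 -0.001 -0.   ] shift [-0.0005 -0.0009  0.0315] rows>= 1 j [-0.3   0.38  0.11  1.81 -0.05  0.96  0.02] t 28.85 jaw yaw 0.191
```

View pics/k7.png

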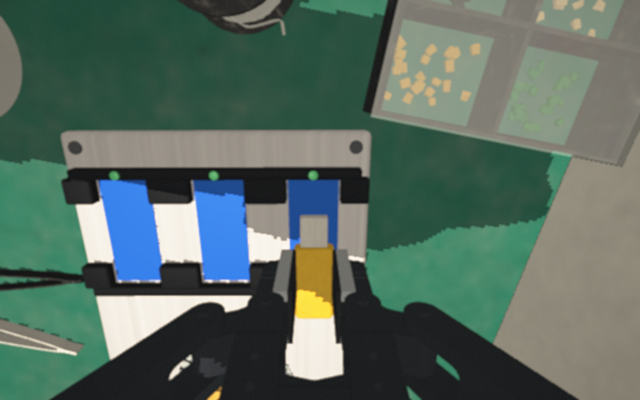

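```bash
python3 -m pendant '[0,0,0,-0.0003,-0.0006,0.01,0, 0,0,0,-0.0003,-0.0006,0.02,0, 0,0,0,-0.0003,-0.0006,0.027,0, 0,0,0,-0.0003,-0.0006,0.031,0, 0,0,0,-0.0003,-0.0006,0.031,0, 0,0,0,-0.0003,-0.0006,0.031,0]'
python3 - <<'E'
from sticks import *
st();c=shot("wrist","k8")
E
```

```text
t: 29.6
tool_pos: [0.5857, 0.079, 0.0003]
tcp_rot: [-1.998, -2.421, 0.002]
contact_force: [-0.3, 0.1, 0.0]
opening: 0.183
t 29.6 pos [5.857e-01 7.900e-02 3.000e-04] jawyaw 0.191 tilt [-0.0025  0.0007] F [-0.3  0.1  0. ] tau [-0.02 -0.02  0.03] open 0.183 j [-0.3   0.42  0.11  1.83 -0.06  0.9   0.03]
```

View pics/k8.png

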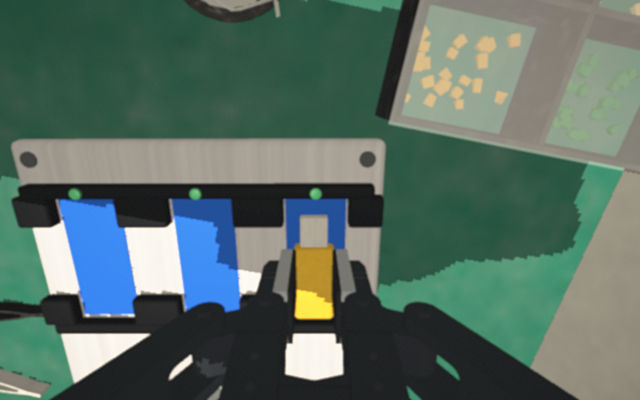

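```bash
python3 -m pendant '[0,0,0,0,0,0.001,0, 0,0,0,0,0,0.001,0.25, 0,0,0,0,0,0.001,0.4, 0,0,0,0,0,0.001,0.4, 0,0,0,0,0,-0.03,0.4, 0,0,0,0,0,-0.07,0.45, 0,0,0,0,0,-0.1,0.5, 0,0,0,0,0,-0.1,0.5]'
python3 - <<'E'
from sticks import *
st();c=shot("wrist","k9");delta([.4373,-.215,.1],-.04);sticks(c,.021)
E
```

```text
t: 30.65
tool_pos: [0.5876, 0.0792, 0.1031]
tcp_rot: [1.999, 2.423, 0.004]
contact_force: [-0.6, 0.3, -1.0]
opening: 0.498
t 30.65 pos [0.5876 0.0792 0.1031] jawyaw 0.1909 tilt [0.002  0.0018] F [-0.6  0.3 -1. ] tau [ 0.01 -0.02 -0.  ] open 0.498 j [-0.31  0.3   0.12  1.75 -0.04  1.09  0.01]
turn [-0.001 -0.001  0.231] shift [-0.2604 -0.2023  0.001 ] rows>= 6 j [-0.31  0.3   0.12  1.75 -0.04  1.09  0.02] t 30.7 jaw yaw 0.191
px [270. 336.] body 574.1 -42.4 20.5 61.4 yaw 0.163 grip [ 0.5735 -0.0385]
px [311. 207.] body 585.9 74.0 16.1 35.4 yaw 0.197 grip [0.5852 0.078 ]
```

View pics/k9.png

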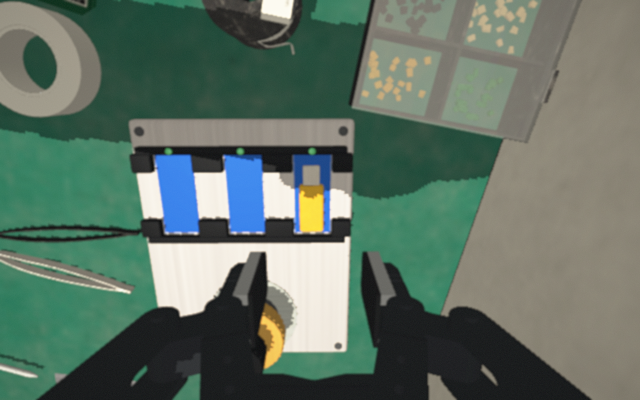

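```bash
python3 -m pendant '[0,0,0,-0.042,-0.033,0,0.5, 0,0,0.05,-0.085,-0.066,0,0.5, 0,0,0.1,-0.128,-0.1,0,0.5, 0,0,0.15,-0.17,-0.132,0,0.5, 0,0,0.2,-0.21,-0.163,0,0.5, 0,0,0.231,-0.25,-0.194,0,0.5, 0,0,0.231,-0.26,-0.202,0,0.5, 0,0,0.231,-0.26,-0.202,0,0.5]';python3 -m pendant '[0,0,0,0,0,0,0.5, 0,0,0,0,0,0,0.5]'
python3 - <<'E'
from sticks import *
st();c=shot("wrist","k10");sticks(c)
E
```

```text
t: 31.7
tool_pos: [0.4363, -0.2147, 0.0998]
tcp_rot: [-2.264, -2.173, 0.003]
contact_force: [0.3, -0.3, 0.4]
opening: 0.499
t: 31.95
tool_pos: [0.4375, -0.2134, 0.1003]
tcp_rot: [-2.261, -2.177, 0.002]
contact_force: [0.2, -0.0, -0.6]
opening: 0.502
t 31.95 pos [ 0.4375 -0.2134  0.1003] jawyaw -0.0377 tilt [-0.0029  0.0009] F [ 0.2 -0.  -0.6] tau [-0.03 -0.01 -0.02] open 0.502 j [ 0.03  0.1   0.35  2.01 -0.04  1.04  0.36]
px [334. 285.] body 450.4 -287.0 17.0 35.7 yaw 0.113 grip [ 0.4499 -0.283 ]
px [317. 225.] body 438.0 -235.4 36.0 16.5 yaw -0.046 grip [ 0.4382 -0.2314]
```

View pics/k10.png

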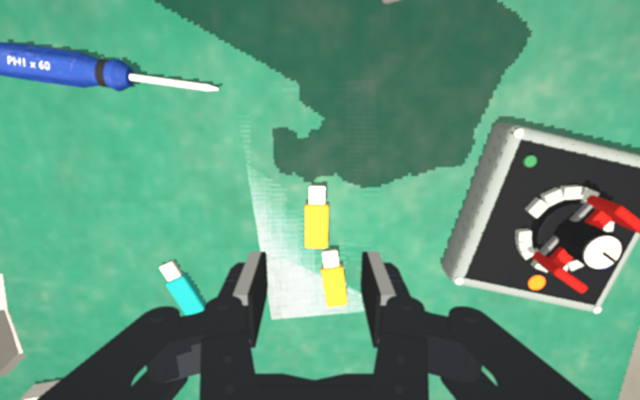

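Run:
```python
from h import *
delta([.4380,-.231,.02],-.046)
```

```text
turn [-0.003 -0.001  0.008] shift [-0.0174  0.0014  0.0804] rows>= 2 j [ 0.03  0.1   0.35  2.01 -0.04  1.04  0.36] t 32.0 jaw yaw -0.038
```

```bash
python3 -m pendant '[-0.001,0,0.008,-0.0174,0.001,0.03,0.5, -0.001,0,0.008,-0.0174,0.001,0.06,0.5, -0.001,0,0.008,-0.0174,0.001,0.08,0.5, -0.001,0,0.008,-0.0174,0.001,0.08,0.5, -0.001,0,0.008,-0.0174,0.001,0.08,0.5]'
python3 - <<'E'
from sticks import *
st();delta([.4380,-.231,-.010],-.046);c=shot("wrist","k11")
E
```

```text
t: 32.62
tool_pos: [0.4377, -0.232, 0.0213]
tcp_rot: [-2.273, -2.168, 0.001]
contact_force: [-0.9, -0.1, -0.0]
opening: 0.499
t 32.62 pos [ 0.4377 -0.232   0.0213] jawyaw -0.0475 tilt [-0.0008  0.0003] F [-0.9 -0.1 -0. ] tau [-0.02 -0.01  0.09] open 0.499 j [ 0.08  0.23  0.36  2.06 -0.1   0.87  0.44]
turn [-0.001 -0.    -0.001] shift [0.001  0.0003 0.0313] rows>= 1 j [ 0.08  0.23  0.36  2.06 -0.1   0.87  0.44] t 32.62 jaw yaw -0.047
```

View pics/k11.png

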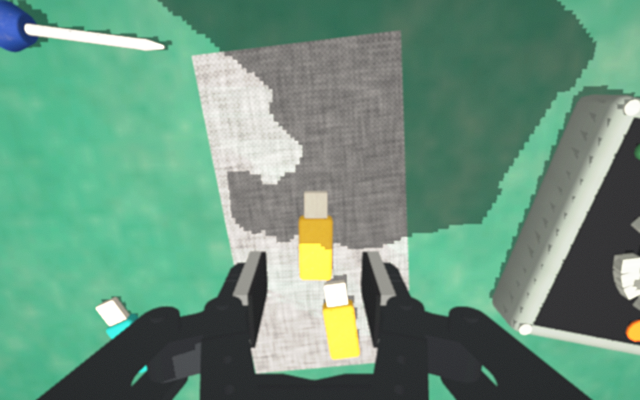

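```bash
python3 -m pendant '[0,0,0,0.0008,0.0003,0.012,0.5, 0,0,0,0.0008,0.0003,0.024,0.5, 0,0,0,0.0008,0.0003,0.0305,0.5, 0,0,0,0.0008,0.0003,0.0305,0.5, 0,0,0,0.0008,0.0003,0.0305,0.35, 0,0,0,0.0008,0.0003,0.0305,0.2, 0,0,0,0.0008,0.0003,0.0305,0.1, 0,0,0,0.0008,0.0003,0.0305,0]'; python3 -c "
from h import *
st()"; python3 -m pendant '[0,0,0,0,0,0,0, 0,0,0,0,0,0,0, 0,0,0,0,0,-0.04,0, 0,0,0,0,0,-0.08,0, 0,0,0,0,0,-0.11,0, 0,0,0,0,0,-0.11,0]'
python3 - <<'E'
from sticks import *
st();c=shot("wrist","k12");delta([.5376,.0693,.1],.191)
E
```

```text
t: 33.67
tool_pos: [0.4376, -0.2314, -0.0094]
tcp_rot: [-2.274, -2.167, 0.0]
contact_force: [-0.7, 0.7, 7.0]
opening: 0.186
t 33.67 pos [ 0.4376 -0.2314 -0.0094] jawyaw -0.0481 tilt [-0.0009  0.0005] F [-0.7  0.7  7. ] tau [0.1  0.35 0.03] open 0.186 j [ 0.09  0.28  0.35  2.08 -0.13  0.81  0.46]
t: 34.42
tool_pos: [0.4391, -0.2319, 0.1024]
tcp_rot: [2.272, 2.166, 0.003]
contact_force: [-0.4, -0.7, -1.2]
opening: 0.184
t 34.42 pos [ 0.4391 -0.2319  0.1024] jawyaw -0.048 tilt [ 0.003  -0.0005] F [-0.4 -0.7 -1.2] tau [-0.02  0.01  0.03] open 0.184 j [ 0.05  0.11  0.37  1.99 -0.05  1.04  0.4 ]
turn [ 0.001 -0.    -0.239] shift [0.3052 0.0849 0.0009] rows>= 6 j [ 0.05  0.12  0.37  1.99 -0.05  1.04  0.4 ] t 34.48 jaw yaw -0.048
```

View pics/k12.png

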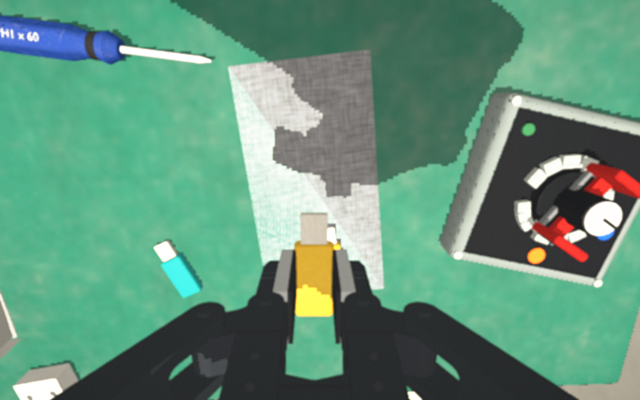

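```bash
python3 -m pendant '[0,0,0,0.05,0.014,0,0, 0,0,-0.06,0.1,0.028,0,0, 0,0,-0.12,0.15,0.042,0,0, 0,0,-0.18,0.2,0.056,0,0, 0,0,-0.239,0.25,0.07,0,0, 0,0,-0.239,0.29,0.081,0,0, 0,0,-0.239,0.305,0.085,0,0, 0,0,-0.239,0.305,0.085,0,0]'; python3 -m pendant '[0,0,0,0,0,0.03,0, 0,0,0,0,0,0.055,0, 0,0,0,0,0,0.068,0, 0,0,0,0,0,0.068,0, 0,0,0,0,0,0.068,0]';  python3 - <<'E'
from sticks import *
st();c=shot("wrist","k13");delta([.5376,.0693,0],.191)
E
```

```text
t: 35.48
tool_pos: [0.5364, 0.0696, 0.0989]
tcp_rot: [-1.996, -2.423, 0.003]
contact_force: [-0.4, -0.8, -0.9]
opening: 0.183
t: 36.1
tool_pos: [0.5375, 0.0689, 0.033]
tcp_rot: [-2.0, -2.422, -0.001]
contact_force: [0.8, 0.7, -0.4]
opening: 0.181
t 36.1 pos [0.5375 0.0689 0.033 ] jawyaw 0.1903 tilt [-0.0004  0.0008] F [ 0.8  0.7 -0.4] tau [ 0.   -0.02  0.01] open 0.181 j [-0.3   0.29  0.1   1.93 -0.04  0.92  0.01]
turn [ 0.    -0.001 -0.   ] shift [ 0.0002 -0.      0.0331] rows>= 1 j [-0.3   0.29  0.1   1.93 -0.04  0.92  0.01] t 36.15 jaw yaw 0.191
```

View pics/k13.png

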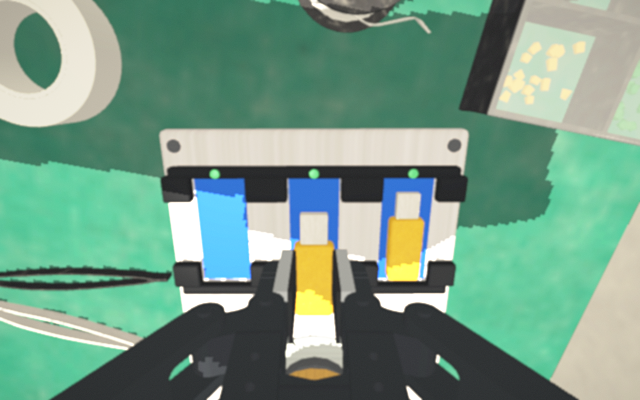

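```bash
python3 -m pendant '[0,0,0,0,0,0.01,0, 0,0,0,0,0,0.02,0, 0,0,0,0,0,0.028,0, 0,0,0,0,0,0.033,0, 0,0,0,0,0,0.0335,0, 0,0,0,0,0,0.0335,0]'; python3 -m pendant '[0,0,0,0,0,0,0.25, 0,0,0,0,0,0,0.4, 0,0,0,0,0,0,0.4, 0,0,0,0,0,-0.03,0.4, 0,0,0,0,0,-0.07,0.45, 0,0,0,0,0,-0.1,0.5, 0,0,0,0,0,-0.1,0.5]'
python3 - <<'E'
from sticks import *
st();c=shot("wrist","k14");delta([.45,-.265,.1],.113);sticks(c,.021)
E
```

```text
t: 36.9
tool_pos: [0.5365, 0.0693, 0.0004]
tcp_rot: [-1.998, -2.421, 0.002]
contact_force: [-13.2, -2.1, 31.0]
opening: 0.184
t: 37.78
tool_pos: [0.5387, 0.0696, 0.1008]
tcp_rot: [1.999, 2.422, 0.005]
contact_force: [0.4, 0.5, -0.0]
opening: 0.497
t 37.77 pos [0.5387 0.0696 0.1008] jawyaw 0.1909 tilt [0.0026 0.0016] F [ 0.4  0.5 -0. ] tau [ 0.02 -0.01 -0.03] open 0.497 j [-0.31  0.21  0.11  1.87 -0.03  1.06  0.  ]
turn [ 0.    -0.001  0.078] shift [-0.3117 -0.1495 -0.0011] rows>= 6 j [-0.31  0.21  0.11  1.88 -0.03  1.06  0.  ] t 37.83 jaw yaw 0.191
px [316. 330.] body 561.5 -36.4 51.1 62.0 yaw 1.358 grip [ 0.5575 -0.0355]
px [379. 208.] body 584.9 74.2 17.1 35.0 yaw 0.188 grip [0.5841 0.0782]
px [311. 207.] body 536.6 65.8 16.2 35.0 yaw 0.197 grip [0.5358 0.0697]
```

View pics/k14.png

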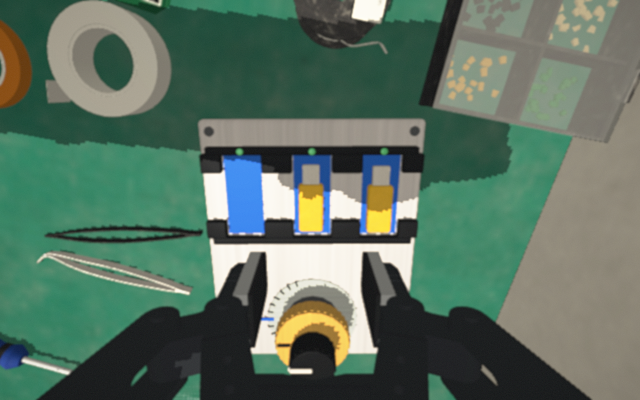

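```bash
python3 -m pendant '[0,0,0,-0.05,-0.024,0,0.5, 0,0,0,-0.1,-0.048,0,0.5, 0,0,0.03,-0.15,-0.072,0,0.5, 0,0,0.06,-0.2,-0.096,0,0.5, 0,0,0.078,-0.25,-0.12,0,0.5, 0,0,0.078,-0.3,-0.144,0,0.5, 0,0,0.078,-0.3117,-0.15,0,0.5, 0,0,0.078,-0.3117,-0.15,0,0.5]';python3 -m pendant '[0,0,0,0,0,0,0.5, 0,0,0,0,0,0,0.5]'
python3 - <<'E'
from sticks import *
st();c=shot("wrist","k15");sticks(c)
E
```

```text
t: 38.83
tool_pos: [0.4481, -0.2654, 0.0975]
tcp_rot: [-2.092, -2.339, 0.002]
contact_force: [0.5, 0.6, 0.2]
opening: 0.497
t: 39.08
tool_pos: [0.4495, -0.2637, 0.0983]
tcp_rot: [-2.088, -2.344, 0.001]
contact_force: [0.2, -0.1, -0.1]
opening: 0.501
t 39.08 pos [ 0.4495 -0.2637  0.0983] jawyaw 0.1154 tilt [-0.0019  0.0011] F [ 0.2 -0.1 -0.1] tau [-0.02 -0.    0.02] open 0.501 j [ 0.11  0.17  0.37  1.93 -0.07  1.05  0.63]
px [522. 250.] body 612.2 -285.4 11.9 11.0 yaw -1.456 grip [ 0.6162 -0.2849]
px [312. 230.] body 450.7 -288.0 16.5 34.5 yaw 0.104 grip [ 0.4503 -0.284 ]
```

View pics/k15.png

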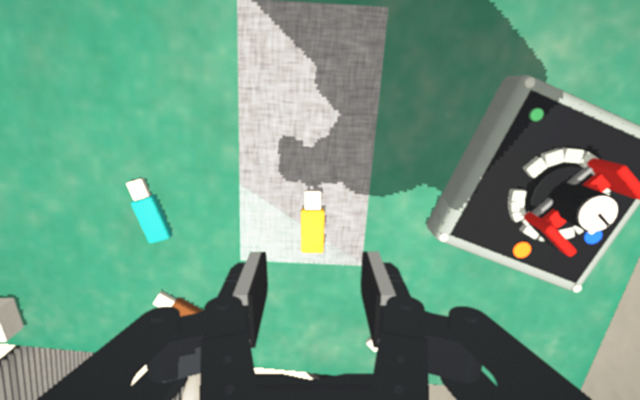

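Run:
```python
from h import *
delta([.4502,-.284,.02],.106)
```

```text
turn [-0.002 -0.001  0.009] shift [-0.0201 -0.0014  0.0784] rows>= 2 j [ 0.11  0.17  0.37  1.93 -0.07  1.05  0.63] t 39.12 jaw yaw 0.115
```

```bash
python3 -m pendant '[-0.001,0,0.009,-0.0201,-0.0014,0.03,0.5, -0.001,0,0.009,-0.0201,-0.0014,0.06,0.5, -0.001,0,0.009,-0.0201,-0.0014,0.078,0.5, -0.001,0,0.009,-0.0201,-0.0014,0.078,0.5, -0.001,0,0.009,-0.0201,-0.0014,0.078,0.5]'
python3 - <<'E'
from sticks import *
st();delta([.4502,-.284,-.010],.106);c=shot("wrist","k16")
E
```

```text
t: 39.75
tool_pos: [0.4504, -0.2854, 0.0214]
tcp_rot: [2.102, 2.334, 0.001]
contact_force: [-0.0, 0.5, -0.4]
opening: 0.5
t 39.75 pos [ 0.4504 -0.2854  0.0214] jawyaw 0.1045 tilt [0.0005 0.0003] F [-0.   0.5 -0.4] tau [ 0.03 -0.01 -0.03] open 0.5 j [ 0.16  0.3   0.37  1.97 -0.14  0.89  0.71]
turn [ 0.001 -0.    -0.002] shift [ 0.0014 -0.0001  0.0314] rows>= 1 j [ 0.16  0.3   0.37  1.97 -0.14  0.89  0.71] t 39.75 jaw yaw 0.104
```

View pics/k16.png

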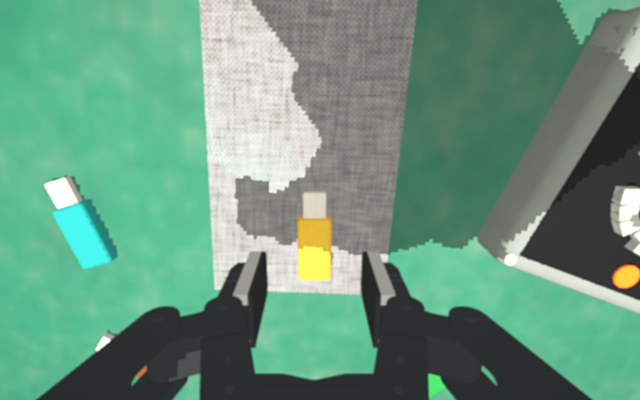

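```bash
python3 -m pendant '[0,0,0,0.0012,0,0.012,0.5, 0,0,0,0.0012,0,0.024,0.5, 0,0,0,0.0012,0,0.0305,0.5, 0,0,0,0.0012,0,0.0305,0.5, 0,0,0,0.0012,0,0.0305,0.35, 0,0,0,0.0012,0,0.0305,0.2, 0,0,0,0.0012,0,0.0305,0.1, 0,0,0,0.0012,0,0.0305,0]'; python3 -c "
from h import *
st()"; python3 -m pendant '[0,0,0,0,0,0,0, 0,0,0,0,0,0,0, 0,0,0,0,0,-0.04,0, 0,0,0,0,0,-0.08,0, 0,0,0,0,0,-0.11,0, 0,0,0,0,0,-0.11,0]'
python3 - <<'E'
from sticks import *
st();c=shot("wrist","k17");delta([.4882,.0597,.1],.191)
E
```

```text
t: 40.8
tool_pos: [0.4498, -0.2843, -0.0095]
tcp_rot: [-2.103, -2.334, -0.001]
contact_force: [-1.6, 0.5, 5.6]
opening: 0.186
t 40.8 pos [ 0.4498 -0.2843 -0.0095] jawyaw 0.1039 tilt [0.0002 0.0005] F [-1.6  0.5  5.6] tau [ 0.18  0.29 -0.04] open 0.186 j [ 0.17  0.35  0.36  1.99 -0.16  0.83  0.72]
t: 41.55
tool_pos: [0.4511, -0.2849, 0.1023]
tcp_rot: [2.101, 2.331, 0.003]
contact_force: [0.1, 0.3, -0.2]
opening: 0.184
t 41.55 pos [ 0.4511 -0.2849  0.1023] jawyaw 0.1039 tilt [ 0.0038 -0.0008] F [ 0.1  0.3 -0.2] tau [-0.02 -0.02 -0.02] open 0.184 j [ 0.13  0.19  0.39  1.91 -0.09  1.05  0.66]
turn [ 0.001 -0.    -0.087] shift [0.3383 0.0736 0.0008] rows>= 6 j [ 0.13  0.19  0.39  1.91 -0.09  1.05  0.66] t 41.6 jaw yaw 0.104
```

View pics/k17.png

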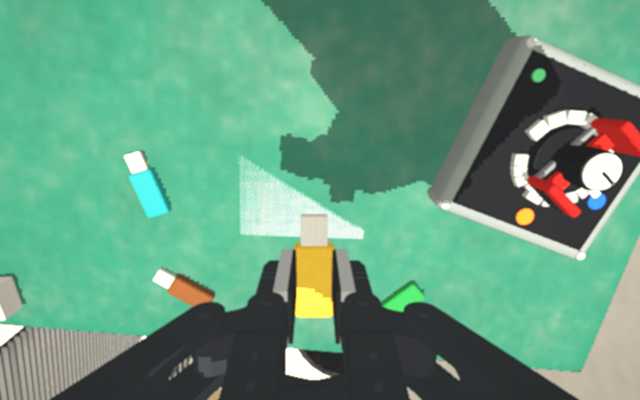

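```bash
python3 -m pendant '[0,0,0,0.05,0.011,0,0, 0,0,0,0.1,0.022,0,0, 0,0,-0.03,0.15,0.033,0,0, 0,0,-0.06,0.2,0.044,0,0, 0,0,-0.087,0.25,0.055,0,0, 0,0,-0.087,0.3,0.066,0,0, 0,0,-0.087,0.338,0.0736,0,0, 0,0,-0.087,0.338,0.0736,0,0]'; python3 -m pendant '[0,0,0,0,0,0.03,0, 0,0,0,0,0,0.055,0, 0,0,0,0,0,0.068,0, 0,0,0,0,0,0.068,0, 0,0,0,0,0,0.068,0]';  python3 - <<'E'
from sticks import *
st();c=shot("wrist","k18");delta([.4882,.0597,0],.191)
E
```

```text
t: 42.6
tool_pos: [0.4868, 0.0629, 0.0988]
tcp_rot: [-1.991, -2.426, 0.001]
contact_force: [0.8, -0.9, -1.0]
opening: 0.183
t: 43.22
tool_pos: [0.4882, 0.0595, 0.0329]
tcp_rot: [-2.0, -2.422, -0.001]
contact_force: [0.1, -0.0, 0.3]
opening: 0.182
t 43.23 pos [0.4882 0.0595 0.0329] jawyaw 0.1906 tilt [0.0002 0.0009] F [ 0.1 -0.   0.3] tau [-0.    0.03  0.03] open 0.182 j [-0.3   0.2   0.09  2.05 -0.02  0.9   0.  ]
turn [ 0.001 -0.001 -0.   ] shift [ 0.0001 -0.0002  0.0331] rows>= 1 j [-0.3   0.2   0.09  2.05 -0.02  0.9   0.  ] t 43.27 jaw yaw 0.191
```

View pics/k18.png

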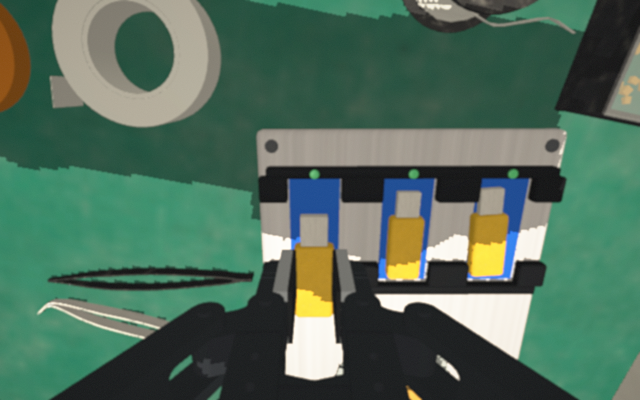

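```bash
python3 -m pendant '[0,0,0,0,0,0.01,0, 0,0,0,0,0,0.02,0, 0,0,0,0,0,0.028,0, 0,0,0,0,0,0.0315,0, 0,0,0,0,0,0.0315,0, 0,0,0,0,0,0.0315,0]'; python3 -c "
from h import *
st()"
```

```text
t: 44.02
tool_pos: [0.4877, 0.0597, 0.0006]
tcp_rot: [-1.999, -2.422, -0.0]
contact_force: [0.1, 0.3, -0.6]
opening: 0.185
t 44.02 pos [0.4877 0.0597 0.0006] jawyaw 0.191 tilt [-0.0005  0.0007] F [ 0.1  0.3 -0.6] tau [-0.   -0.05 -0.02] open 0.185 j [-0.29  0.25  0.09  2.07 -0.03  0.83  0.01]
```

```bash
python3 -m pendant '[0,0,0,0,0,0.0008,0, 0,0,0,0,0,0.0008,0.25, 0,0,0,0,0,0.0008,0.36, 0,0,0,0,0,0.0008,0.36, 0,0,0,0,0,-0.03,0.36, 0,0,0,0,0,-0.07,0.45, 0,0,0,0,0,-0.1,0.5, 0,0,0,0,0,-0.1,0.5]'
python3 - <<'E'
from sticks import *
st();c=shot("wrist","k19");sticks(c,.021)
print([p.round(4) for p in (np.array([.4879,.0628])+[.0013,-.0069],np.array([.537,.0723])+[.0013,-.0069],np.array([.5857,.0817])+[.0013,-.0069])])
cv2.imwrite("pics/k19z.png",cv2.resize(c["bgr"][120:250,270:480],None,fx=3.7,fy=3.7,interpolation=cv2.INTER_CUBIC))
E
```

```text
t: 45.02
tool_pos: [0.4894, 0.06, 0.103]
tcp_rot: [1.999, 2.422, 0.006]
contact_force: [-0.3, -0.7, -0.5]
opening: 0.498
t 45.02 pos [0.4894 0.06   0.103 ] jawyaw 0.1909 tilt [0.0038 0.0019] F [-0.3 -0.7 -0.5] tau [-0.01  0.03  0.05] open 0.498 j [-0.3   0.11  0.1   1.99 -0.01  1.05 -0.01]
px [355. 334.] body 543.0 -46.4 61.0 23.0 yaw -0.013 grip [ 0.543  -0.0424]
px [311. 207.] body 487.8 55.1 16.1 34.6 yaw 0.197 grip [0.487 0.059]
px [378. 206.] body 535.3 65.7 17.1 34.4 yaw 0.18 grip [0.5346 0.0696]
px [439. 203.] body 578.3 75.2 17.9 34.6 yaw 0.256 grip [0.5773 0.0791]
[array([0.4892, 0.0559]), array([0.5383, 0.0654]), array([0.587 , 0.0748])]
```

View pics/k19z.png

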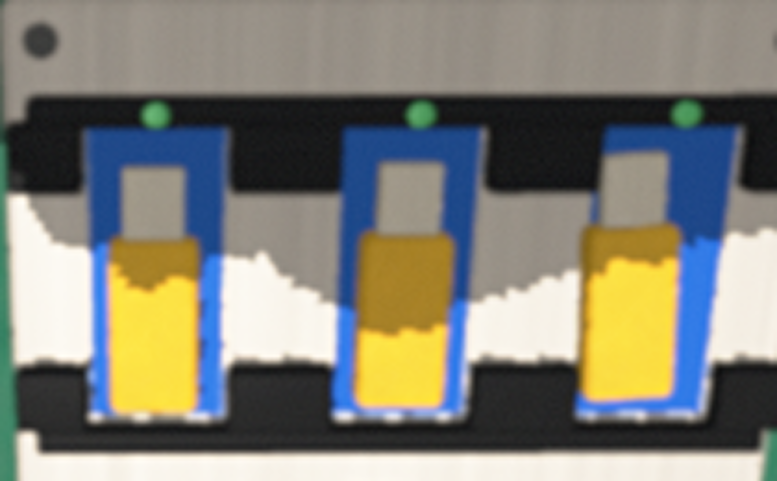

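Run:
```python
from sticks import *
delta([.584,.088,.07],.22)
s=shot("side");p=w2p(s,[.537,.0723,.012]).astype(int);x0,y0=p-[70,60]
cv2.imwrite("pics/k19s.png",cv2.resize(s["bgr"][y0:y0+120,x0:x0+140],None,fx=5,fy=5,interpolation=cv2.INTER_CUBIC))
```

```text
turn [ 0.002 -0.001 -0.029] shift [0.0095 0.0992 0.0317] rows>= 2 j [-0.3   0.11  0.1   1.99 -0.01  1.04 -0.01] t 45.08 jaw yaw 0.191
```

View pics/k19s.png

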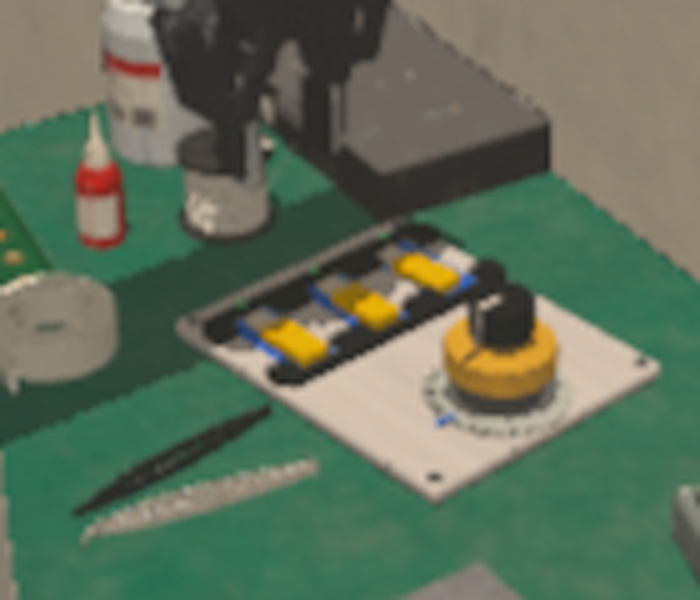

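```bash
python3 -m pendant '[0,0,0,0.005,0.05,0,0.5, 0,0,0,0.0095,0.099,0.01,0.5, 0,0,0,0.0095,0.099,0.02,0.5, 0,0,0,0.0095,0.099,0.02,0.5, 0,0,0,0.0095,0.099,0.02,0.5]'
python3 - <<'E'
from sticks import *
st();c=shot("wrist","k20");sticks(c,.021)
cv2.imwrite("pics/k20z.png",cv2.resize(c["bgr"][120:290,220:420],None,fx=3.9,fy=3.5,interpolation=cv2.INTER_CUBIC))
E
```

```text
t: 45.75
tool_pos: [0.5822, 0.0873, 0.0805]
tcp_rot: [-1.999, -2.422, 0.001]
contact_force: [0.4, -0.4, 0.8]
opening: 0.498
t 45.75 pos [0.5822 0.0873 0.0805] jawyaw 0.1906 tilt [-0.0016  0.0005] F [ 0.4 -0.4  0.8] tau [ 0.   -0.    0.04] open 0.498 j [-0.31  0.32  0.1   1.78 -0.04  1.05 -0.  ]
px [269. 354.] body 568.7 -30.9 26.5 41.7 yaw 0.301 grip [ 0.5675 -0.0271]
px [171. 231.] body 490.0 55.9 18.7 36.6 yaw 0.169 grip [0.4893 0.0598]
px [244. 229.] body 537.5 66.5 17.2 34.7 yaw 0.194 grip [0.5367 0.0704]
px [309. 227.] body 580.2 76.5 17.2 35.3 yaw 0.203 grip [0.5794 0.0804]
```

View pics/k20z.png

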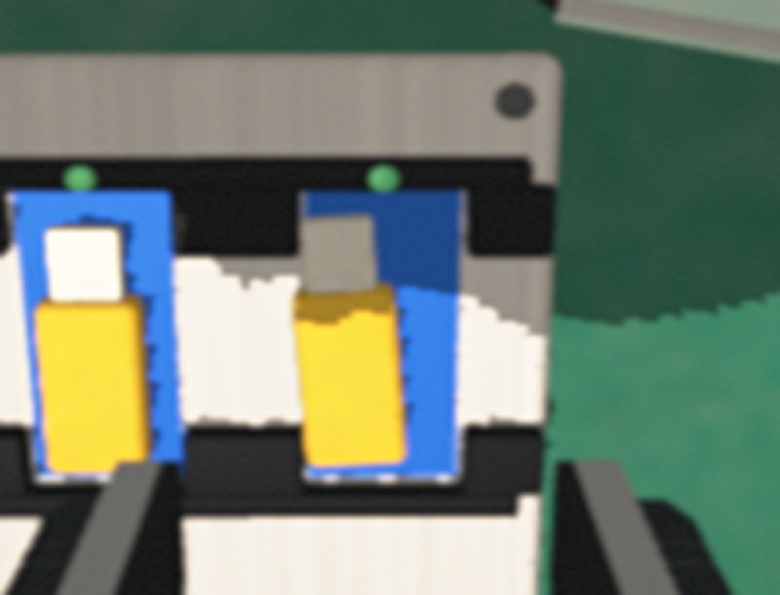

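Run:
```python
from sticks import *
st();delta([.5796,.0803,.03],.2)
```

```text
t 45.8 pos [0.5825 0.0874 0.081 ] jawyaw 0.1906 tilt [-0.0006  0.0008] F [-0.1  0.5  0.6] tau [ 0.   -0.02  0.06] open 0.496 j [-0.31  0.32  0.1   1.78 -0.04  1.05 -0.  ]
turn [-0.    -0.001 -0.009] shift [-0.0065 -0.0042  0.051 ] rows>= 1 j [-0.31  0.32  0.1   1.78 -0.04  1.05 -0.  ] t 45.8 jaw yaw 0.191
```

```bash
python3 -m pendant '[0,0,-0.009,-0.0065,-0.0042,0.02,0.33, 0,0,-0.009,-0.0065,-0.0042,0.04,0.33, 0,0,-0.009,-0.0065,-0.0042,0.051,0.33, 0,0,-0.009,-0.0065,-0.0042,0.051,0.33, 0,0,-0.009,-0.0065,-0.0042,0.051,0.33]'
python3 - <<'E'
from sticks import *
st();delta([.5796,.0803,.001],.2);c=shot("wrist","k21")
E
```

```text
t: 46.42
tool_pos: [0.5807, 0.0808, 0.0306]
tcp_rot: [-1.988, -2.432, -0.002]
contact_force: [-0.1, 0.4, 0.5]
opening: 0.332
t 46.42 pos [0.5807 0.0808 0.0306] jawyaw 0.2 tilt [0.0006 0.001 ] F [-0.1  0.4  0.5] tau [ 0.01 -0.03  0.03] open 0.332 j [-0.29  0.37  0.1   1.83 -0.04  0.95  0.02]
turn [ 0.001 -0.001  0.   ] shift [-0.0003 -0.0012  0.0296] rows>= 1 j [-0.29  0.37  0.1   1.83 -0.04  0.95  0.02] t 46.42 jaw yaw 0.2
```

View pics/k21.png

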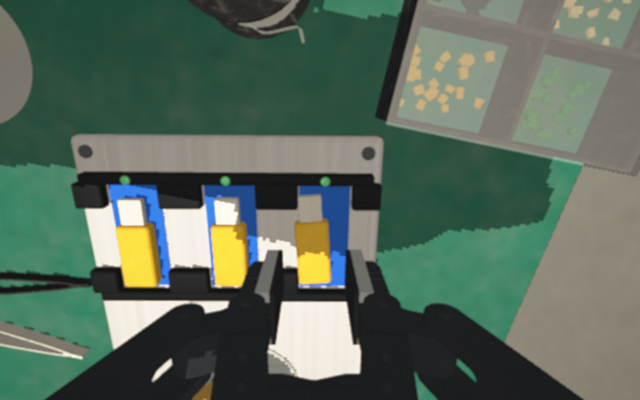

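```bash
python3 -m pendant '[0,0,0,0,-0.0008,0.01,0.33, 0,0,0,0,-0.0008,0.02,0.33, 0,0,0,0,-0.0008,0.0285,0.33, 0,0,0,0,-0.0008,0.0285,0.33, 0,0,0,0,-0.0008,0.0285,0.2, 0,0,0,0,-0.0008,0.0285,0.1, 0,0,0,0,-0.0008,0.0285,0, 0,0,0,0,-0.0008,0.0285,0]'
python3 - <<'E'
from sticks import *
st();c=shot("wrist","k22");delta([.5866,.0787,.003],.191)
E
```

```text
t: 47.48
tool_pos: [0.5801, 0.0805, 0.0016]
tcp_rot: [1.989, 2.432, 0.002]
contact_force: [4.2, -0.3, -0.4]
opening: 0.18
t 47.48 pos [0.5801 0.0805 0.0016] jawyaw 0.2 tilt [0.0009 0.001 ] F [ 4.2 -0.3 -0.4] tau [ 0.02 -0.99  0.1 ] open 0.18 j [-0.29  0.41  0.09  1.84 -0.05  0.89  0.03]
turn [ 0.001 -0.001  0.009] shift [-0.0031  0.006  -0.0014] rows>= 1 j [-0.29  0.41  0.09  1.84 -0.05  0.89  0.03] t 47.52 jaw yaw 0.2
```

View pics/k22.png

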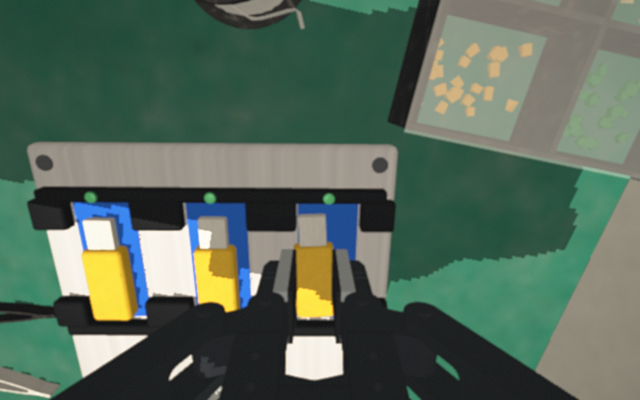

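```bash
python3 -m pendant '[0,0,0,0,0,-0.004,0, 0,0,0.009,-0.001,0.003,-0.004,0, 0,0,0.009,-0.002,0.006,-0.004,0, 0,0,0.009,-0.002,0.006,-0.001,0, 0,0,0.009,-0.002,0.006,0,0, 0,0,0.009,-0.002,0.006,0,0]'; python3 -c "
from h import *
st()"; python3 -m pendant '[0,0,0,0,0,0,0.22, 0,0,0,0,0,0,0.3, 0,0,0,0,0,0,0.3, 0,0,0,0,0,-0.03,0.3, 0,0,0,0,0,-0.07,0.35, 0,0,0,0,0,-0.1,0.5, 0,0,0,0.01,-0.045,-0.13,0.5, 0,0,0,0.01,-0.045,-0.13,0.5]'; python3 -m pendant '[0,0,0,0,0,0,0.5, 0,0,0,0,0,0,0.5]'
python3 - <<'E'
from sticks import *
st();c=shot("wrist","k23");sticks(c,.021)
cv2.imwrite("pics/k23z.png",cv2.resize(c["bgr"][120:250,210:420],None,fx=3.7,fy=3.7,interpolation=cv2.INTER_CUBIC))
E
```

```text
t: 48.28
tool_pos: [0.5853, 0.0795, 0.0012]
tcp_rot: [-1.999, -2.422, 0.001]
contact_force: [-1.1, -0.5, 4.4]
opening: 0.184
t 48.27 pos [0.5853 0.0795 0.0012] jawyaw 0.1908 tilt [-0.0013  0.0006] F [-1.1 -0.5  4.4] tau [-0.15  0.38  0.03] open 0.184 j [-0.29  0.42  0.1   1.83 -0.05  0.9   0.02]
t: 49.28
tool_pos: [0.539, 0.0814, 0.1337]
tcp_rot: [1.998, 2.423, 0.005]
contact_force: [0.1, -0.1, -0.0]
opening: 0.5
t: 49.52
tool_pos: [0.5397, 0.0807, 0.1303]
tcp_rot: [-1.999, -2.422, 0.002]
contact_force: [0.1, -0.1, -1.0]
opening: 0.499
t 49.52 pos [0.5397 0.0807 0.1303] jawyaw 0.1907 tilt [-0.0018  0.0003] F [ 0.1 -0.1 -1. ] tau [ 0.03  0.03 -0.02] open 0.499 j [-0.32  0.19  0.1   1.83 -0.02  1.12 -0.02]
px [312. 318.] body 561.3 -35.9 50.1 61.3 yaw 1.326 grip [ 0.5574 -0.035 ]
px [247. 209.] body 488.9 55.5 16.9 34.3 yaw 0.19 grip [0.4882 0.0595]
px [308. 208.] body 536.9 65.6 16.2 34.4 yaw 0.175 grip [0.5362 0.0696]
px [368. 207.] body 584.4 75.6 16.6 34.2 yaw 0.183 grip [0.5836 0.0795]
```

View pics/k23z.png

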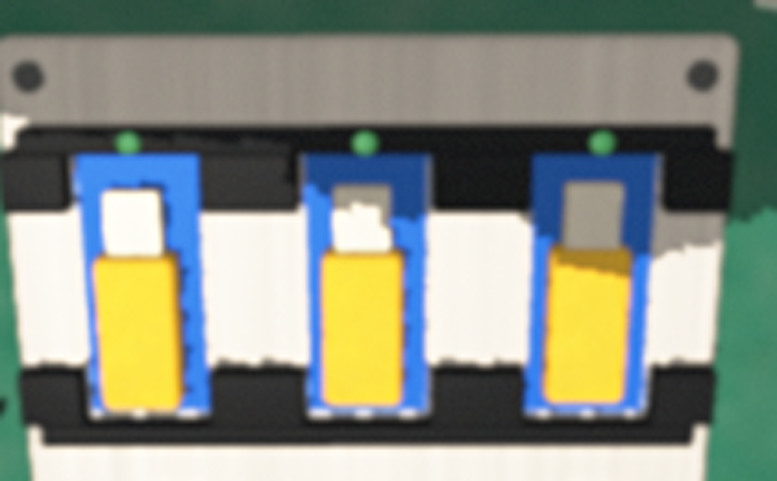

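Run:
```python
from h import *
delta([.609,-.2345,.11],.937)
```

```text
turn [-0.002 -0.001 -0.746] shift [-0.3226  0.0083  0.02  ] rows>= 6 j [-0.32  0.19  0.1   1.83 -0.02  1.12 -0.02] t 49.58 jaw yaw 0.191
```

```bash
python3 -m pendant '[0,0,-0.12,-0.05,0.001,0,0.7, 0,0,-0.24,-0.1,0.003,0,1, 0,0,-0.36,-0.15,0.004,0,1, 0,0,-0.48,-0.2,0.005,0,1, 0,0,-0.6,-0.25,0.006,0,1, 0,0,-0.7,-0.3,0.008,0.01,1, 0,0,-0.746,-0.3226,0.0083,0.02,1, 0,0,-0.746,-0.3226,0.0083,0.02,1]';python3 -m pendant '[0,0,0,0,0,0,1, 0,0,0,0,0,0,1, 0,0,0,0,0,0,1]'
python3 - <<'E'
from h import *
st();c=shot("wrist","e1");delta([.6089,-.2345,.06],.937);print(w2p(c,[.6088,-.2345,.069]))
E
```

```text
t: 50.58
tool_pos: [0.6079, -0.2368, 0.1087]
tcp_rot: [-0.983, -2.98, 0.001]
contact_force: [-0.2, 0.2, 0.5]
opening: 1.0
t: 50.95
tool_pos: [0.6094, -0.2332, 0.1113]
tcp_rot: [-0.977, -2.985, -0.001]
contact_force: [0.8, -0.2, -0.2]
opening: 0.996
t 50.95 pos [ 0.6094 -0.2332  0.1113] jawyaw 0.9382 tilt [0.     0.0009] F [ 0.8 -0.2 -0.2] tau [-0.    0.03  0.01] open 0.996 j [ 0.15  0.41  0.19  1.59 -0.09  1.15  1.3 ]
turn [ 0.001 -0.     0.001] shift [-0.0003 -0.0011  0.0513] rows>= 1 j [ 0.15  0.41  0.19  1.59 -0.09  1.15  1.3 ] t 51.0 jaw yaw 0.938
[312.55923877 223.33636585]
```

View pics/e1.png

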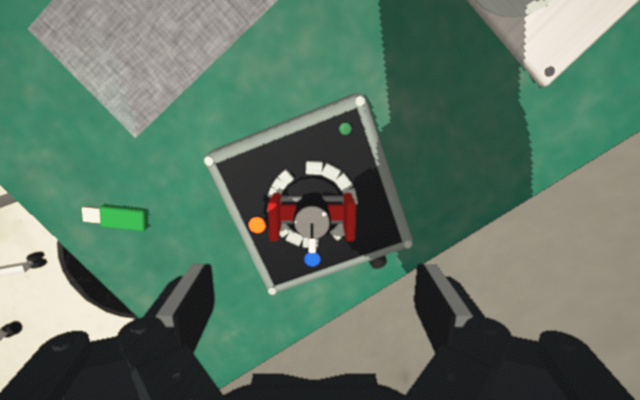

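```bash
python3 -m pendant '[0,0,0,-0.0003,-0.0009,0.03,1, 0,0,0,-0.0003,-0.0009,0.06,1, 0,0,0,-0.0003,-0.0009,0.08,1, 0,0,0,-0.0003,-0.0009,0.0815,1, 0,0,0,-0.0003,-0.0009,0.0815,1, 0,0,0,-0.0003,-0.0009,0.0815,1]'
python3 - <<'E'
from h import *
st();delta([.6089,-.2345,.03],.937)
shot("wrist","e2")
E
```

```text
t: 51.75
tool_pos: [0.6096, -0.2354, 0.0308]
tcp_rot: [0.979, 2.984, 0.001]
contact_force: [-0.6, -0.2, 0.1]
opening: 1.004
t 51.75 pos [ 0.6096 -0.2354  0.0308] jawyaw 0.9369 tilt [0.0014 0.0001] F [-0.6 -0.2  0.1] tau [ 0.01  0.   -0.01] open 1.004 j [ 0.16  0.49  0.18  1.66 -0.1   1.    1.31]
turn [ 0.001  0.001 -0.   ] shift [0.0011 0.0003 0.0008] rows>= 1 j [ 0.16  0.49  0.18  1.66 -0.1   1.    1.31] t 51.75 jaw yaw 0.937
```

View pics/e2.png

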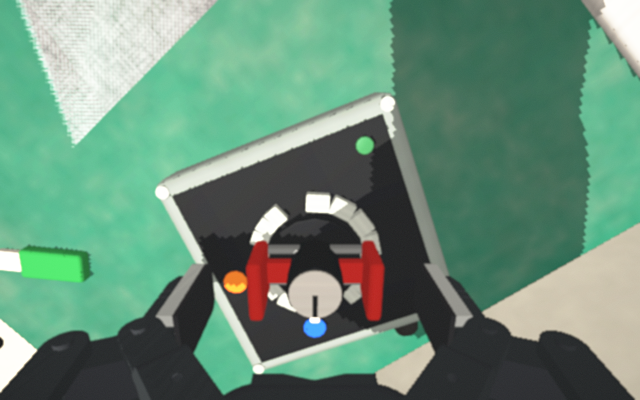

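Well centred (hub at x≈315). Pinch.

```bash
python3 -m pendant '[0,0,0,0.0008,0.0003,0,0.7, 0,0,0,0.0008,0.0003,0,0.55, 0,0,0,0.0008,0.0003,0,0.45, 0,0,0,0.0008,0.0003,0,0.35, 0,0,0,0.0008,0.0003,0,0.35, 0,0,0,0.0008,0.0003,0,0.35, 0,0,0,0.0008,0.0003,0,0.35]'
python3 - <<'E'
from h import *
st();shot("wrist","e3")
E
```

```text
t: 52.68
tool_pos: [0.6089, -0.2344, 0.0318]
tcp_rot: [0.979, 2.984, 0.002]
contact_force: [-5.8, 2.9, 17.6]
opening: 0.372
t 52.67 pos [ 0.6089 -0.2344  0.0318] jawyaw 0.937 tilt [0.0011 0.0007] F [-5.8  2.9 17.6] tau [ 0.62  1.44 -0.04] open 0.372 j [ 0.16  0.49  0.18  1.66 -0.1   1.    1.31]
```

View pics/e3.png

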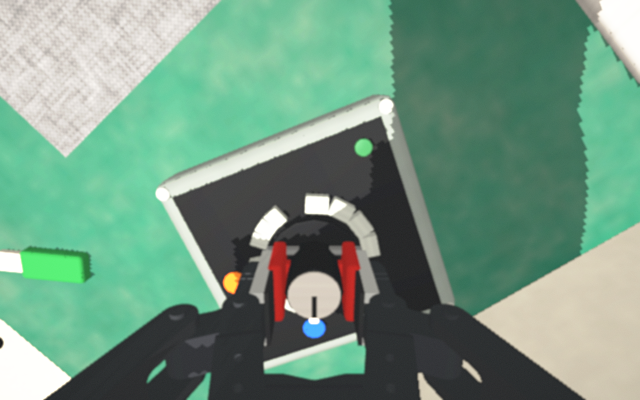

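```bash
python3 -m pendant '[0,0,0,0,0,-0.0015,0.35, 0,0,0.14,0,0,-0.0015,0.35, 0,0,0.28,0,0,-0.0015,0.35, 0,0,0.42,0,0,-0.0015,0.35, 0,0,0.56,0,0,-0.0015,0.35, 0,0,0.6,0,0,-0.0015,0.35]'; python3 -c "
from h import *
st()"; python3 -m pendant '[0,0,0.14,0,0,0,0.35, 0,0,0.28,0,0,0,0.35, 0,0,0.42,0,0,0,0.35, 0,0,0.56,0,0,0,0.35, 0,0,0.61,0,0,0,0.35, 0,0,0.62,0,0,0,0.35, 0,0,0.62,0,0,0,0.35]'
python3 - <<'E'
from h import *
st();shot("wrist","e4")
E
```

```text
t: 53.48
tool_pos: [0.609, -0.2342, 0.032]
tcp_rot: [1.82, 2.56, 0.002]
contact_force: [-0.7, 0.9, 7.1]
opening: 0.37
t 53.48 pos [ 0.609  -0.2342  0.032 ] jawyaw 0.3347 tilt [0.0009 0.0007] F [-0.7  0.9  7.1] tau [0.29 0.26 0.04] open 0.37 j [ 0.06  0.5   0.31  1.66 -0.17  1.01  0.76]
t: 54.35
tool_pos: [0.6094, -0.2342, 0.032]
tcp_rot: [2.511, 1.887, 0.002]
contact_force: [1.3, 0.9, 6.5]
opening: 0.371
t 54.35 pos [ 0.6094 -0.2342  0.032 ] jawyaw -0.2817 tilt [0.0015 0.0004] F [1.3 0.9 6.5] tau [ 0.24 -0.09  0.53] open 0.371 j [-0.03  0.52  0.44  1.67 -0.25  1.01  0.2 ]
```

View pics/e4.png

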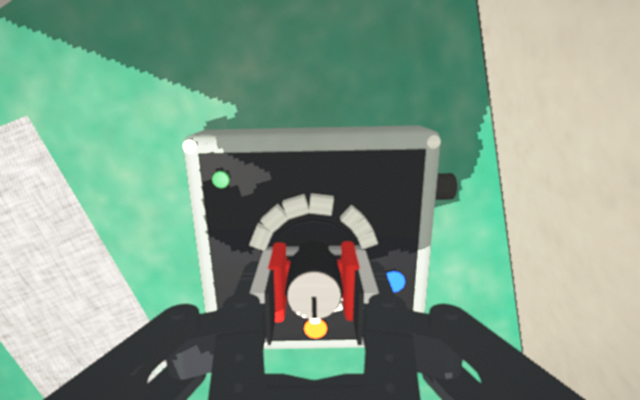

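Pointer at the orange dot, stop felt (0.53 N·m). Release, lift and look.

```bash
python3 -m pendant '[0,0,-0.01,0,0,0,0.5, 0,0,-0.01,0,0,0,0.8, 0,0,-0.01,0,0,0,1, 0,0,-0.01,0,0,0,1, 0,0,-0.01,0,0,-0.05,1, 0,0,-0.01,0,0,-0.1,1, 0,0,-0.01,0,0,-0.15,1, 0,0,-0.01,0,0,-0.15,1]'
python3 - <<'E'
from h import *
st();c=shot("wrist","e5");delta([.55,0.03,.23],.19)
cv2.imwrite("pics/e5z.png",cv2.resize(c["bgr"][110:260,235:415],None,fx=4,fy=3.8,interpolation=cv2.INTER_CUBIC))
E
```

```text
t: 55.4
tool_pos: [0.6104, -0.2358, 0.1859]
tcp_rot: [2.5, 1.895, 0.008]
contact_force: [-0.2, 0.5, -1.2]
opening: 1.001
t 55.4 pos [ 0.6104 -0.2358  0.1859] jawyaw -0.2736 tilt [ 0.0069 -0.0012] F [-0.2  0.5 -1.2] tau [ 0.01  0.01 -0.05] open 1.001 j [-0.06  0.38  0.48  1.52 -0.18  1.28  0.16]
turn [ 0.003 -0.    -0.463] shift [ 0.2393 -0.1284 -0.0471] rows>= 5 j [-0.06  0.38  0.48  1.52 -0.18  1.28  0.16] t 55.45 jaw yaw -0.273
```

View pics/e5z.png

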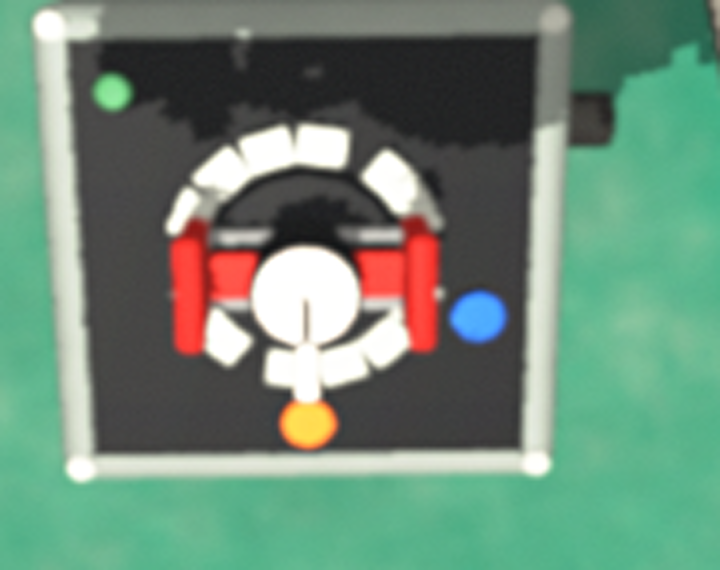

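Tabs out, pointer at orange. A last check over the nest.

```bash
python3 -m pendant '[0,0,-0.08,0.05,-0.025,-0.015,1, 0,0,-0.16,0.1,-0.05,-0.03,1, 0,0,-0.25,0.14,-0.075,-0.047,1, 0,0,-0.33,0.18,-0.1,-0.047,1, 0,0,-0.4,0.22,-0.12,-0.047,1, 0,0,-0.46,0.239,-0.128,-0.047,1, 0,0,-0.46,0.239,-0.128,-0.047,1, 0,0,-0.46,0.239,-0.128,-0.047,1]';python3 -m pendant '[0,0,0,0,0,0,1, 0,0,0,0,0,0,1]'
python3 - <<'E'
from sticks import *
st();c=shot("wrist","f1");sticks(c,.021);shot("top","f1t")
cv2.imwrite("pics/f1z.png",cv2.resize(c["bgr"][60:300,200:430],None,fx=3.2,fy=2.5,interpolation=cv2.INTER_CUBIC))
E
```

```text
t: 56.45
tool_pos: [0.5497, 0.0282, 0.2277]
tcp_rot: [-2.008, -2.415, 0.001]
contact_force: [-0.2, 0.2, -0.8]
opening: 0.999
t: 56.7
tool_pos: [0.5496, 0.0291, 0.2281]
tcp_rot: [-2.006, -2.416, 0.0]
contact_force: [0.2, 0.0, 0.4]
opening: 1.0
t 56.7 pos [0.5496 0.0291 0.2281] jawyaw 0.185 tilt [-0.0007  0.0005] F [0.2 0.  0.4] tau [-0.01 -0.02  0.01] open 1.0 j [-0.39  0.12  0.29  1.71 -0.04  1.32  0.08]
px [314. 220.] body 559.9 -32.5 45.9 56.9 yaw 1.209 grip [ 0.5561 -0.0311]
px [261. 131.] body 489.0 54.6 16.4 32.7 yaw 0.184 grip [0.4883 0.0586]
px [356. 129.] body 585.1 74.6 15.5 32.9 yaw 0.214 grip [0.5843 0.0785]
px [309. 130.] body 537.0 65.1 14.6 33.6 yaw 0.184 grip [0.5362 0.069 ]
```

View pics/f1z.png

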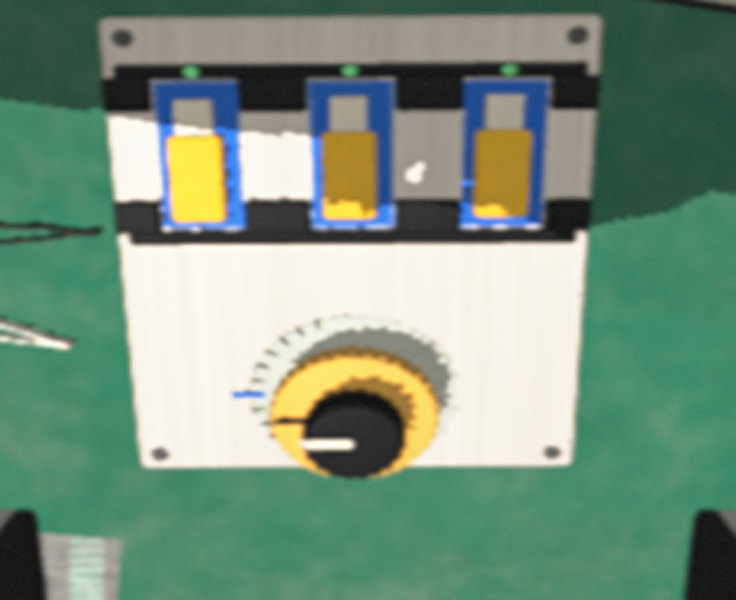

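```bash
python3 -c "
from h import *
st();print(ctrl.close_job())"
```

```text
t 56.8 pos [0.5496 0.0296 0.2282] jawyaw 0.1859 tilt [-0.0006  0.0007] F [ 0.1 -0.1 -0.1] tau [0.05 0.02 0.03] open 1.002 j [-0.4   0.12  0.29  1.71 -0.04  1.32  0.08]
the job is handed in; nothing more can be done
None
```

I finished every step in order and handed the job in at 56.8 s, with no verdict reported. I turned the selector to load, unscrewed the ring, set the adjuster, retightened the ring, put all three sticks in their bays, and turned the selector back to run.

**Last checks from the wrist camera**
- **Selector:** the pointer is at the orange dot and both tabs are out. I felt the end stop at about 0.5 N m.
- **Lock ring:** tight, with the stop felt at about 1.6 N m when I retightened it. Its mark is back within about 0.02 rad of where it started.
- **Adjuster:** the white line read about 0.02 rad from the blue line just before I released the ring. It still looked lined up in the last picture.
- **Sticks:** all three lie flat, plug end towards the nest's +y, within about 2 mm of their bay centres. The arm is clear, with the contact force reading about zero.

**What went wrong or disagreed**
- **Fingertip position:** the fingertips really stand about 17 mm behind the TCP when nearly closed and 26 mm when open, not 11 mm ahead as stated. My first pinch therefore closed on nothing above the tabs, so I corrected the heights from the pictures.
- **Bay 2 stick:** it was found about 6 mm to one side after I placed the bay 1 stick, either brushed by a finger or knocked. I gripped it again and re-centred it.
- **Press force:** placing the bay 1 stick pushed down with about 31 N, under the 40 N limit.
- **Not re-measured:** I did not measure the glue bottle, reel or tape again at the end. The arm never worked near them.

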